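Cover the loaded sampler and start it

ROBOT

A 6-joint arm with a two-finger parallel gripper is mounted at the origin on the work surface. World frame = base frame: x ahead of the robot, y to its left, z up, the work surface at z = 0. Lengths are in m, angles in rad, forces in N, time in s.
With the tool pointing down it reaches from about 0.35 to 0.775 m from the base axis. Payload 7.3 kg.
Tool frame: the origin (TCP) lies between the finger pads; the fingertips stand 22 mm ahead of it and the grasp point (between the pads) lies 3 mm ahead of it; z points along the fingers, y is the line along which they close (so a half turn about z gives the same grasp; the last joint's range is limited). The gripper opens to 92 mm and grips with 3 to 60 N. Pads are 19 mm wide; open, the fingers measure 130 mm over their backs; the gripper's body (75 mm by 190 mm) begins 47 mm behind the grasp point.
Start: joints at [1.069, 0.342, 1.524, -0, 1.275, -0.146], TCP at [0.183, 0.492, 0.223] pointing down, gripper open.
Joint ranges: [-2.53, 2.53], [-0.77, 2.02], [0.04, 2.7], [-1, 4.14], [0.28, 2.66], [-3.11, 3.11]. Speed limits (rad/s): [2.57, 2.57, 3.14, 3.14, 3.14, 3.14].

INTERFACE

Orientations are given as a 3x3 rotation matrix whose columns are the frame's x, y, z axes.
In Python, from cell import * gives the robot as it stands.
- The arm moves only by the tool servo_tool, never from a script. Its argument "steps" is one flat list of numbers, 4 for each row, row after row: the shift along the tool's x, y, z in m, then the turn about the tool's z in degrees. In form: [tx, ty, tz, twist, tx, ty, tz, twist, ...]. A call has 1 to 20 rows; each row shifts and turns the commanded pose from where the row before left it, along the tool's axes as they then stand; what a row does not reach is not made up. A row lasts 1/8 s, in which the tool goes at most 62.5 mm and 10.7 degrees, less where a joint would pass 70% of its speed; a pose out of reach is approached as far as the arm can. A call is refused whole if a number of a shift passes 0.0625 or a number of a turn 10.7, either way. A call with a gripper value outside its range is refused whole. "fingers" is the opening, from 0 (shut) to 1 (fully open), set as the call begins (left out, the last holds). The fingers move at their own pace and stop on an object; the grip force is fixed at half the most. Time passes only in rows, so rows that do not move let the fingers close. It gives the time, the measured TCP pose, the force, the opening and the grip force at its end, in the units of the state.
- get_obs(): the state, without advancing time (a new reading comes with each control period).
- read_camera(name): name is "side" or "top" or "wrist"; returns (picture, depth): 420x560x3 uint8, red, green, blue; 420x560 float32, m along the optical axis (not along the pixel's ray), 0 where there is no reading.
- get_calibration(name): a dict with "intrinsics" (3x3 intrinsics, pixels), "k1" (the pictures are not rectified: a ray, as slopes to the right and down, at radius r is drawn at 1 + k1 r^2 times it, then the intrinsics apply), "T" (4x4, takes a point from camera to world coordinates). Camera axes: x right, y down, z forward; pixel columns grow to the right and rows downward; lengths in m; the calibration is good to about 2 mm. A picture is of the moment at which its call begins: read the wrist's pose just before it. get_calibration takes no time and is no camera call; for the wrist camera it gives the pose at the moment of the call.
- job_done(): hands the job in; it is judged then, once.
The state is a dict: "time_s": time; "q": joint angles; "joint_vel": joint speeds; "effort": joint torques, N m; "tool_pos": TCP position; "orientation": TCP orientation; "ft_force": force on the tool from outside, world axes, zero at the start; "wrist_torque": the same for the moment, N m; "width": opening from 0.0 (shut) to 1.0 (fully open); "grasp_force": force on a finger pad.
Only numpy, scipy, OpenCV 4.12 (cv2) and the standard library are available. Lean on these libraries where they do the work, as an engineer would, in place of code of your own. Each camera call takes 0.05 s, during which the arm holds its last target. There are 200 camera calls.

TASK

One of the two sampler stations holds a carousel filled with vials, the other holds an empty one. Take the smoked cover from its sloped rest, reaching in at a slant under the lamp above it, set it down gently on the tub of the loaded station so that it sits seated and level, let go of it, and only then press that station's green start button in (at least 4.5 of its 6 mm).

Things in the scene. Friction and masses are not known exactly. Their poses are not given: they have to be found in the camera images.
- station_a: One of two identical fixed white sampler stations: base plate 235 x 176 x 15 mm (x -145 to 90) under a round open tub. Origin: on the bench under the tub's centre; z up. Tub outer radius 75, inner radius 70, inner floor at z = 20, rim at z = 85 mm. A green start button stands 115 mm from the tub's centre along the station's -x (roughly towards the robot).
- station_b: One of two identical fixed white sampler stations: base plate 235 x 176 x 15 mm (x -145 to 90) under a round open tub. Origin: on the bench under the tub's centre; z up. Tub outer radius 75, inner radius 70, inner floor at z = 20, rim at z = 85 mm. A green start button stands 115 mm from the tub's centre along the station's -x (roughly towards the robot).
- rim_a (a point): Centre of the mouth of station_a's tub, level with its rim, 85 mm above the bench.
- rim_b (a point): Centre of the mouth of station_b's tub, level with its rim, 85 mm above the bench.
- start_a_top (a point): Centre of the top face of station_a's round green start button (radius 18 mm); it moves down with the button.
- start_b_top (a point): Centre of the top face of station_b's round green start button (radius 18 mm); it moves down with the button.
- start_a (a joint): Travel of station_a's start button in m: 0 is up, 0.006 fully down; springs back; fully down takes 5 N.
- start_b (a joint): Travel of station_b's start button in m: 0 is up, 0.006 fully down; springs back; fully down takes 5 N.
- tray_loaded: The loaded carousel: a loose white disc of radius 58 mm, 14 mm thick, carrying seven upright amber vials with blue-green tops, 48 mm high in all; it lies in the tub of one of the stations, either one. Origin: centre of its underside.
- tray_empty: The empty carousel: the same white disc (radius 58, 14 mm thick) with seven dark empty holes and no vials, lying in the other tub. Origin: centre of its underside.
- cover: Loose round smoked (dark) cover, about 280 g. Origin: centre of its underside; z: its upward normal. Spigot of radius 65, z = 0 to 8 mm, drops into a tub's mouth; flange of radius 80, z = 8 to 14 mm, sits on the rim (origin then 8 mm below the rim). It starts on the sloped rest, tilted 25 degrees, its z axis leaning to the rest's -x.
- cover_handle (a point): Centre of the bar of the cover's grey bridge handle, 43 mm above the cover's origin. Bar along the cover's x (up the slope at the start): 60 mm long, flat-sided, 16 mm wide (y), 20 mm high (z = 33 to 53 mm), a post at each end, open below it down to the flange.
- rest: Fixed aluminium rest: a plate 160 x 150 mm sloped 25 degrees (0.44 rad), facing its own -x (roughly the robot), two 24 mm pegs at its lower edge stop the cover. Origin: on the bench under the plate's centre, which is 55 mm up. Two rear posts (x = 87, y = +-62 mm) and level arms carry a strip lamp above the handle: x = -42 to -18, y = +-75, z = 264 to 282 mm, which bars an upright tool.
- reagent_bottle: Bystander: amber bottle with a blue cap, radius 32, 150 mm high. Origin: centre of its underside.
- tip_box: Bystander: blue pipette-tip box with a clear top, 77 x 102 x 62 mm. Origin: centre of its underside.
- jar: Bystander: white jar with a red cap, radius 24, 60 mm high. Origin: centre of its underside.

How it is judged:
On the way, in this order (a step that is already met when the one before it is completed fails the run):
1. The cover sits seated and level on the tub that holds the loaded carousel (centred within 8 mm, within 3 mm of fully down, level within 2.5 degrees), let go and at rest (((horizontal distance between tray_loaded and rim_a below 0.03 m and horizontal distance between cover and rim_a below 0.008 m and z of cover in the frame of rim_a between -0.012 and -0.005 m and angle between cover's own z axis and vertical below 0.045 rad and linear speed of cover below 0.02 m/s and angular speed of cover below 0.1 rad/s) or (horizontal distance between tray_loaded and rim_b below 0.03 m and horizontal distance between cover and rim_b below 0.008 m and z of cover in the frame of rim_b between -0.012 and -0.005 m and angle between cover's own z axis and vertical below 0.045 rad and linear speed of cover below 0.02 m/s and angular speed of cover below 0.1 rad/s)) and contact force between the fingers and cover below 0.1 N), for 0.3 s.
2. The start button of that same station is pressed down at least 4.5 mm of its 6 mm, with the cover still seated (((horizontal distance between tray_loaded and rim_a below 0.03 m and horizontal distance between cover and rim_a below 0.008 m and z of cover in the frame of rim_a between -0.012 and -0.005 m and angle between cover's own z axis and vertical below 0.045 rad and value of joint start_a above 0.0045 m) or (horizontal distance between tray_loaded and rim_b below 0.03 m and horizontal distance between cover and rim_b below 0.008 m and z of cover in the frame of rim_b between -0.012 and -0.005 m and angle between cover's own z axis and vertical below 0.045 rad and value of joint start_b above 0.0045 m))), for 0.05 s.
At the end, for the whole second after the job is handed in: The cover rests released and still on the tub with the loaded carousel: centred within 8 mm, within 3 mm of fully down, level within 2.5 degrees. Both start buttons are up again (under 2 mm down); reagent bottle, tip box and jar are within 30 mm of where they began (all of step 1 and value of joint each of start_a, start_b below 0.002 m and distance of each of reagent_bottle, tip_box, jar from where it was at the start of the episode below 0.03 m); the robot touches nothing.
It fails at once if A start button is pressed 2.5 mm or more on a station that is not both loaded and covered (the wrong station's button, or the right one before the cover is on) ((value of joint start_a above 0.0025 m and not (horizontal distance between tray_loaded and rim_a below 0.03 m and horizontal distance between cover and rim_a below 0.008 m and z of cover in the frame of rim_a between -0.012 and -0.005 m and angle between cover's own z axis and vertical below 0.045 rad)) or (value of joint start_b above 0.0025 m and not (horizontal distance between tray_loaded and rim_b below 0.03 m and horizontal distance between cover and rim_b below 0.008 m and z of cover in the frame of rim_b between -0.012 and -0.005 m and angle between cover's own z axis and vertical below 0.045 rad))).
It fails at once if The cover is let fall (faster than 0.4 m/s while the fingers do not hold it, a drop of about 8 mm or more) (contact force between the fingers and cover below 0.1 N and linear speed of cover above 0.4 m/s).
It fails at once if The cover is pressed or slammed onto a station with more than 80 N (contact force between cover and station_a above 80 N or contact force between cover and station_b above 80 N).
It fails at once if A bystander (reagent bottle, tip box or jar) is moved more than 30 mm or tipped over (distance of any of reagent_bottle, tip_box, jar from where it was at the start of the episode above 0.03 m or angle between any of reagent_bottle, tip_box, jar's own z axis and vertical above 0.5 rad).
It fails at once if A carousel is tipped more than 17 degrees (angle between any of tray_loaded, tray_empty's own z axis and vertical above 0.3 rad).
It also fails if it takes over 64 s, if anything falls off the work surface, if the arm or the gripper's body presses on something with over 40 N, if the wrist force passes 120 N, or if a joint passes its speed limit or range.

## Working session

There is one attempt and no reset: what is moved stays moved. The work goes in short steps, Python scripts to look and compute and a tool call to move; the robot and the scene stay as the last step left them, time stands still between calls to the robot, and variables do not carry over. Pictures are saved under pics/ and viewed, at most 10 in all, crops included, and the job is handed in when it is done.

Besides the shell and the picture viewer there is one more tool, called as a command line: name --argument value ..., lists and objects as JSON in quotes. servo_tool: Moves the arm, as the interface text tells. Its arguments: {"type":"object","properties":{"steps":{"type":"array"},"fingers":{"type":"number"}},"required":["steps"]}

```bash
mkdir -p pics; ls
python3 - <<'E'
from cell import *
import cv2,numpy as np
o=get_obs();print(o)
for n in("top","side"):
    p,d=read_camera(n);c=get_calibration(n);print(n,c)
    cv2.imwrite(f"pics/{n}0.png",p[:,:,::-1]);np.savez(f"{n}0.npz",p=p,d=d,K=c["intrinsics"],k1=c["k1"],T=c["T"])
E
```

```text
pics
{'time_s': 0.0, 'q': array([ 1.06897334e+00,  3.42700395e-01,  1.52502541e+00, -1.57661342e-05,
        1.27537869e+00, -1.46016360e-01]), 'joint_vel': array([ 0.00011702,  0.0013075 , -0.00206588, -0.00137498,  0.00050712,
       -0.00100122]), 'effort': array([ 7.27957158e-04, -4.31243491e+01, -2.44224823e+01,  7.18063815e-02,
        5.58493752e-02, -1.53048313e-04]), 'tool_pos': array([0.18267394, 0.49175596, 0.22275362]), 'orientation': array([[-9.37367337e-01,  3.48341738e-01, -7.14011581e-04],
       [ 3.48342409e-01,  9.37366412e-01, -1.33270156e-03],
       [ 2.05054895e-04, -1.49795143e-03, -9.99998857e-01]]), 'ft_force': array([-0.12145729,  0.42636111,  0.02496045]), 'wrist_torque': array([-0.01648713,  0.01721397, -0.01236932]), 'grasp_force': 0.0, 'width': 0.9995472003859631}
top {'intrinsics': array([[413.97296012,   0.        , 272.91675851],
       [  0.        , 413.97296012, 205.79727827],
       [  0.        ,   0.        ,   1.        ]]), 'k1': 0.040693920921686076, 'T': array([[-0.00858427, -0.99891955,  0.04567322,  0.51234816],
       [-0.99988209,  0.00799303, -0.01311193,  0.0176963 ],
       [ 0.0127327 , -0.04578039, -0.99887038,  1.00067811],
       [ 0.        ,  0.        ,  0.        ,  1.        ]])}
side {'intrinsics': array([[420.59813179,   0.        , 272.03139371],
       [  0.        , 420.59813179, 210.96511779],
       [  0.        ,   0.        ,   1.        ]]), 'k1': -0.08114584577650925, 'T': array([[ 0.9798249 , -0.10630351,  0.16924163,  0.37845707],
       [-0.1996577 , -0.48275265,  0.85269378, -0.92894155],
       [-0.0089425 , -0.86928099, -0.49423738,  0.6475485 ],
       [ 0.        ,  0.        ,  0.        ,  1.        ]])}
```

View pics/top0.png

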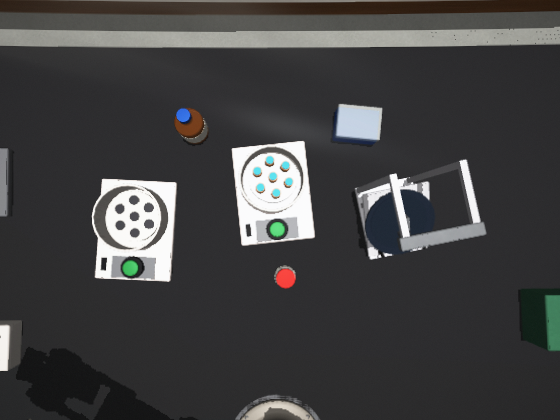

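View pics/side0.png

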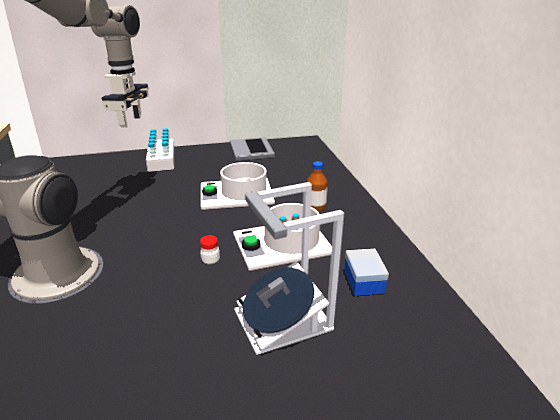

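Top view: the loaded tub is at about (272,181) with its button at (277,229), and the empty one is at (131,217). The cover disc is at about (399,220), with the lamp strip drawn at (443,237). Side view: the handle is at about (277,290) on the cover disc, under the lamp at (267,212).

```bash
cat > h.py <<'E'
import numpy as np,cv2
from scipy.optimize import least_squares
def load(n):
    f=np.load(n+".npz");return f["p"],f["d"],f["K"],float(f["k1"]),f["T"]
def slopes(uv,K,k1):
    # distortion: drawn = (1+k1 r^2)*ray
    return cv2.undistortPoints(np.asarray(uv,float).reshape(-1,1,2),K,np.array([k1,0,0,0,0.])).reshape(-1,2)
def cloud(p,d,K,k1,T):
    v,u=np.mgrid[:d.shape[0],:d.shape[1]]
    s=slopes(np.stack([u,v],-1),K,k1).reshape(*d.shape,2)
    P=np.concatenate([s*d[...,None],d[...,None]],-1)
    W=P@T[:3,:3].T+T[:3,3];W[d<=0]=np.nan;return W
def onplane(uv,K,k1,T,z):
    s=slopes(uv,K,k1);r=np.c_[s,np.ones(len(s))]@T[:3,:3].T
    return T[:3,3]+r*((z-T[2,3])/r[:,2])[:,None]
def circ(P,r=None):
    c0=np.nanmedian(P[:,:2],0)
    f=lambda x:np.hypot(P[:,0]-x[0],P[:,1]-x[1])-(x[2] if r is None else r)
    return least_squares(f,[*c0,.05],loss="soft_l1",f_scale=.002).x
E
python3 - <<'E'
from h import *
np.set_printoptions(precision=4,suppress=True)
for n in("top0","side0"):
    p,d,K,k1,T=load(n);W=cloud(p,d,K,k1,T);hsv=cv2.cvtColor(p,cv2.COLOR_RGB2HSV);h,s,v=cv2.split(hsv)
    print(n)
    f=np.isfinite(W).all(-1)
    tab=W[f&(np.abs(W[...,2])<.02)&(v<60)];print("table z",np.median(tab[:,2]))
    g=((h>50)&(h<75)&(s>120)&(v>70)).astype(np.uint8)
    k,L,S,C=cv2.connectedComponentsWithStats(g)
    for i in range(1,k):
        if 60<S[i,4]<800: print("green",C[i],S[i,4],"ray z=.03 (top guess)",np.nanmedian(W[L==i],0))
    # rims
    for nm,cx,cy in(("load",.58,.02),("empty",.5,.36)):
        m=f&(np.abs(W[...,2]-.085)<.004)&(np.hypot(W[...,0]-cx,W[...,1]-cy)<.13)&(v>120)
        P=W[m];print(nm,len(P),circ(P) if len(P)>20 else None,P[:,2].mean() if len(P) else 0)
    # cover region
    m=f&(W[...,1]<-.15)&(W[...,1]>-.5)&(W[...,0]>.3)&(W[...,0]<.75)&(W[...,2]>.02)
    P=W[m];print("rest pts",len(P),P.min(0),P.max(0))
    lamp=P[P[:,2]>.255];print("lamp",len(lamp),lamp.mean(0),lamp.min(0),lamp.max(0))
    if len(lamp): 
        r=cv2.minAreaRect((lamp[lamp[:,2]>.277][:,:2]*1000).astype(np.float32));print(r)
E
```

```text
top0
table z 0.0005418979843618832
green [276.8942 228.9312] 189 ray z=.03 (top guess) [ 0.5024 -0.0039  0.0372]
green [129.7734 267.5961] 203 ray z=.03 (top guess) [0.417  0.3341 0.0375]
green [552.6743 320.9426] 697 ray z=.03 (top guess) [ 0.3029 -0.5932  0.0895]
load 457 [0.6172 0.0086 0.0719] 0.0852503596881884
empty 501 [0.5318 0.3273 0.0724] 0.08542978918293012
rest pts 7326 [ 0.4385 -0.3601  0.02  ] [ 0.75   -0.15    0.2858]
lamp 2590 [ 0.5237 -0.2784  0.2807] [ 0.465  -0.3601  0.2552] [ 0.6227 -0.1951  0.2858]
((544.5560302734375, -274.15625), (135.96107482910156, 149.6978759765625), 10.931831359863281)
side0
table z -0.0017696115892540387
green [208.9692 188.0308] 65 ray z=.03 (top guess) [0.417  0.3262 0.0322]
green [250.469  240.4336] 113 ray z=.03 (top guess) [ 0.5018 -0.0125  0.0347]
load 101 [0.6168 0.0062 0.0719] 0.08313356615414734
empty 91 [0.5322 0.3241 0.0716] 0.0827383349310354
rest pts 8559 [ 0.4378 -0.3656  0.02  ] [ 0.75   -0.1501  0.2827]
lamp 1919 [ 0.5324 -0.2902  0.2766] [ 0.4672 -0.3607  0.2551] [ 0.6257 -0.194   0.2827]
((546.1875, -275.97808837890625), (133.879638671875, 149.49432373046875), 10.603222846984863)
```

Run:
```python
import cv2
a=cv2.imread("pics/side0.png")[180:360,220:360];a=cv2.resize(a,None,fx=3,fy=3,interpolation=cv2.INTER_CUBIC)
b=cv2.imread("pics/top0.png")[140:280,340:500];b=cv2.resize(b,None,fx=2,fy=2)
c=cv2.copyMakeBorder(b,0,a.shape[0]-b.shape[0],0,0,0);cv2.imwrite("pics/crop0.png",cv2.hconcat([a,c]))
```

```text
(no output)
```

View pics/crop0.png

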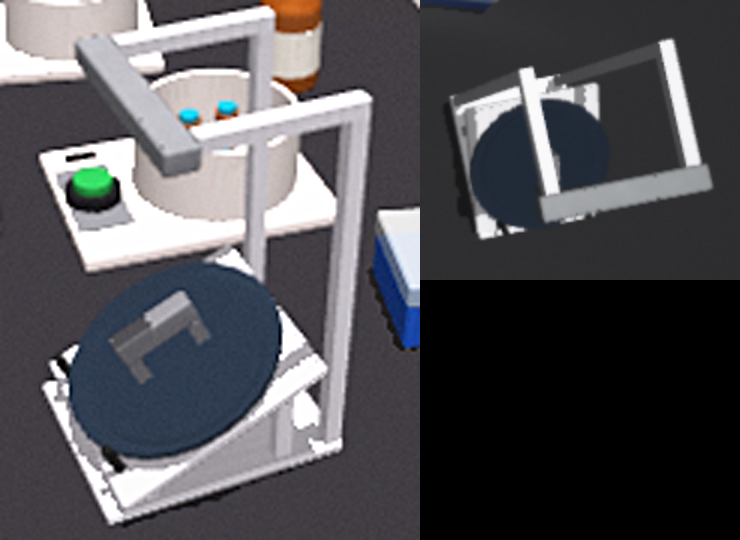

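The crop shows the grey handle bar running up the slope at the middle of the dark disc. The lamp strip and its arms hang above it, over the disc's upper part as the top camera sees it.

Run:
```python
from h import *
np.set_printoptions(precision=4,suppress=True)
for n in("top0","side0"):
    p,d,K,k1,T=load(n);W=cloud(p,d,K,k1,T);h,s,v=cv2.split(cv2.cvtColor(p,cv2.COLOR_RGB2HSV))
    f=np.isfinite(W).all(-1)
    box=f&(W[...,1]<-.16)&(W[...,1]>-.42)&(W[...,0]>.4)&(W[...,0]<.7)
    lamp=W[box&(W[...,2]>.255)]
    # lamp strip only
    ang=np.radians(10.8);ex=np.array([np.cos(ang),np.sin(ang)]);ey=np.array([-ex[1],ex[0]])
    X=lamp[:,:2]@ex;Y=lamp[:,:2]@ey
    print(n,"lamp x'",np.percentile(X,[1,99]),"y'",np.percentile(Y,[1,99]))
    m=box&(W[...,2]>.03)&(W[...,2]<.14)&(h>95)&(h<120)&(s>60)
    P=W[m];print(len(P), "col",p[m].mean(0))
    for _ in range(6):
        c=P.mean(0);N=np.linalg.svd(P-c,full_matrices=0)[2][2];N*=np.sign(N[2]);e=(P-c)@N;P=P[np.abs(e)<max(.003,2*e.std())]
    tilt=np.degrees(np.arccos(N[2]));az=np.degrees(np.arctan2(-N[1],-N[0]))
    print("plane",c,N,"tilt",tilt,"az",az,"res",e.std(),len(P))
    ux=np.array([N[2]*np.cos(np.radians(az)),N[2]*np.sin(np.radians(az)),0]);ux[2]=-(N[0]*ux[0]+N[1]*ux[1])/N[2];ux/=np.linalg.norm(ux);uy=np.cross(N,ux)
    # boundary pixels of filled mask
    M=np.zeros(m.shape,np.uint8);M[m]=255
    M=cv2.morphologyEx(M,cv2.MORPH_CLOSE,np.ones((5,5)))
    cn=max(cv2.findContours(M,0,cv2.CHAIN_APPROX_NONE)[0],key=cv2.contourArea)[:,0]
    sl=np.c_[slopes(cn,K,k1),np.ones(len(cn))]@T[:3,:3].T
    t=((c-T[:3,3])@N)/(sl@N);B=T[:3,3]+sl*t[:,None]
    q=np.c_[(B-c)@ux,(B-c)@uy]
    for _ in range(4):
        x=circ(q);q=q[np.abs(np.hypot(*(q-x[:2]).T)-x[2])<.004]
    top=c+ux*x[0]+uy*x[1];print("circ r",x[2],len(q),"flange top centre",top)
    print("handle bar by cover", top+N*(.043-.014))
    # handle: points 30..45 mm above flange top near centre
    R=W-top;hh=R@N;a=R@ux;b=R@uy
    hm=box&(hh>.034)&(hh<.044)&(np.abs(a)<.05)&(np.abs(b)<.05)
    H=np.c_[a[hm],b[hm],hh[hm]];print("handle top pts",len(H),H.mean(0),H.min(0),H.max(0))
    if len(H)>20: print(cv2.minAreaRect((H[:,:2]*1000).astype(np.float32)))
```

```text
top0 lamp x' [0.4165 0.5496] y' [-0.4427 -0.2973]
2508 col [33.2624 41.9765 54.6766]
plane [ 0.5208 -0.2736  0.0711] [-0.4206 -0.0822  0.9035] tilt 25.3733763416487 az 11.054119522205893 res 0.001305640207585216 2432
circ r 0.06552033049185896 32 flange top centre [ 0.5086 -0.2651  0.0663]
handle bar by cover [ 0.4964 -0.2675  0.0925]
handle top pts 40 [ 0.0186 -0.02    0.0388] [-0.0084 -0.024   0.0353] [ 0.0351 -0.0152  0.0421]
((13.636431694030762, -21.654499053955078), (44.075809478759766, 7.356448650360107), 8.873340606689453)
side0 lamp x' [0.4183 0.5506] y' [-0.4472 -0.3029]
3049 col [46.2066 59.4208 78.6169]
plane [ 0.5166 -0.29    0.0656] [-0.425  -0.0824  0.9014] tilt 25.654951465443407 az 10.978152001260373 res 0.0011085086828189308 2993
circ r 0.07882505446138682 190 flange top centre [ 0.5156 -0.282   0.0659]
handle bar by cover [ 0.5032 -0.2844  0.092 ]
handle top pts 199 [ 0.0015 -0.0006  0.0381] [-0.0288 -0.0081  0.0344] [0.0314 0.0101 0.0417]
((1.2563724517822266, 1.1636629104614258), (17.748859405517578, 60.27052688598633), 89.28224182128906)
```

servo_tool --steps '[-0.05,-0.01,-0.006,0,-0.05,-0.01,-0.006,0,-0.05,-0.01,-0.006,0,-0.05,-0.01,-0.006,0,-0.05,-0.01,-0.006,0,-0.05,-0.01,-0.006,0,-0.05,-0.01,-0.006,0,-0.05,-0.01,-0.006,0,-0.05,-0.01,-0.006,0,-0.05,-0.01,-0.006,0,0,0,-0.006,-10.5,0,0,-0.006,-10.5,0,0,0,-10.4]'

```text
time_s: 1.72
tool_pos: [0.6169, 0.224, 0.2952]
orientation: [[-0.98, -0.197, -0.0], [-0.197, 0.98, 0.0], [0.0, 0.0, -1.0]]
ft_force: [0.2, -0.5, 0.8]
width: 1.0
grasp_force: 0.0
```

servo_tool --steps '[-0.02,-0.05,0,0,-0.015,-0.05,0,0,-0.04,0,0,0,-0.04,0,0,0,-0.04,0,0,0,-0.04,0,0,0,0,0,0,0]'

```text
time_s: 2.6
tool_pos: [0.7936, 0.1563, 0.278]
orientation: [[-0.982, -0.191, 0.011], [-0.191, 0.982, 0.003], [-0.011, 0.001, -1.0]]
ft_force: [-0.7, -0.5, -0.0]
width: 1.001
grasp_force: 0.0
```

```bash
python3 -c "
from cell import *
o=get_obs();print(o['q'],o['tool_pos'],o['orientation'])"
```

```text
[ 0.09907927  1.06148099  0.04144215  0.00233363  2.0278181  -1.6628297 ] [0.79364166 0.15634462 0.27804424] [[-0.98153696 -0.19097918  0.01058975]
 [-0.19095611  0.9815935   0.00315712]
 [-0.01099777  0.00107665 -0.99993894]]
```

servo_tool --steps '[-0.06,0,0,0,-0.06,0,0,0,-0.06,0,0,0,0,0,0,0]'

```text
time_s: 3.1
tool_pos: [0.8485, 0.1668, 0.2418]
orientation: [[-0.973, -0.191, 0.129], [-0.189, 0.982, 0.025], [-0.131, 0.0, -0.991]]
ft_force: [-0.1, 0.5, 0.5]
width: 1.0
grasp_force: 0.0
```

servo_tool --steps '[0.05,0,0,0,0.05,0,0,0,0,0,0,0]'

```text
time_s: 3.48
tool_pos: [0.791, 0.1552, 0.2356]
orientation: [[-0.974, -0.191, 0.119], [-0.19, 0.982, 0.024], [-0.121, 0.001, -0.993]]
ft_force: [0.9, -0.5, 0.1]
width: 1.0
grasp_force: 0.0
```

```bash
python3 -c "
from cell import *
o=get_obs();print(o['q'],o['tool_pos'],o['orientation'])"
```

```text
[ 0.09348367  0.85158938  0.60189403  0.01324869  1.56723518 -1.66895636] [0.79097978 0.1551713  0.23562005] [[-0.97431685 -0.19128953  0.11880652]
 [-0.18972544  0.98153282  0.02444526]
 [-0.12128862  0.00127681 -0.99261646]]
```

Run:
```python
from h import *
np.set_printoptions(precision=3,suppress=True)
for n in("top0","side0"):
    W=cloud(*load(n));m=np.isfinite(W).all(-1)&(W[...,0]>.8)&(W[...,2]>.05)&(abs(W[...,1])<.6)
    P=W[m];print(n,len(P),P.min(0) if len(P) else 0,np.percentile(P,5,axis=0) if len(P) else 0)
```

```text
top0 0 0 0
side0 18621 [ 1.415 -0.068  0.05 ] [1.422 0.026 0.076]
```

servo_tool --steps '[-0.06,0,0,0,-0.06,0,0,0,-0.06,0,0,0,-0.06,0,0,0,0,0,0,0]'

```text
time_s: 4.1
tool_pos: [0.89, 0.1732, 0.2254]
orientation: [[-0.954, -0.191, 0.229], [-0.186, 0.982, 0.045], [-0.234, 0.001, -0.972]]
ft_force: [0.3, 0.5, -0.3]
width: 0.999
grasp_force: 0.0
```

Tilt accumulates (13.5° now) and persists. I'll continue to about 26–28°.

servo_tool --steps '[-0.06,0,0,0,-0.06,0,0,0,-0.06,0,0,0,-0.06,0,0,0,-0.06,0,0,0,-0.06,0,0,0,0,0,0,0]'

```text
time_s: 4.97
tool_pos: [0.9628, 0.1874, 0.2483]
orientation: [[-0.872, -0.191, 0.451], [-0.17, 0.982, 0.088], [-0.46, 0.0, -0.888]]
ft_force: [0.5, -0.7, -0.2]
width: 0.996
grasp_force: 0.0
```

servo_tool --steps '[0.04,0,-0.023,0,0.04,0,-0.023,0,0.04,0,-0.023,0,0.04,0,-0.023,0,0.04,0,-0.023,0,0.04,0,-0.023,0,0.04,0,-0.023,0,0.04,0,-0.023,0,0.04,0,-0.023,0,0.04,0,-0.023,0,0.04,0,-0.023,0,0.04,0,-0.023,0,0,0,0,0]'

```text
time_s: 6.6
tool_pos: [0.4541, 0.0872, 0.2766]
orientation: [[-0.87, -0.191, 0.454], [-0.17, 0.982, 0.088], [-0.463, -0.0, -0.887]]
ft_force: [0.8, 0.1, 0.0]
width: 0.998
grasp_force: 0.0
```

servo_tool --steps '[0.02,-0.041,-0.004,0,0.015,-0.042,-0.004,0,0.015,-0.042,-0.004,0,0.015,-0.042,-0.004,0,0.01,-0.042,-0.005,0,0.01,-0.042,-0.005,0,0.01,-0.042,-0.005,0,0.01,-0.042,-0.005,0,0,0,0,0]'

```text
time_s: 7.72
tool_pos: [0.4119, -0.2672, 0.2584]
orientation: [[-0.872, -0.188, 0.451], [-0.169, 0.982, 0.084], [-0.459, -0.003, -0.889]]
ft_force: [0.9, 0.8, -0.1]
width: 1.0
grasp_force: 0.0
```

Run:
```python
from cell import *
import cv2,numpy as np
from h import cloud
np.set_printoptions(precision=4,suppress=True)
o=get_obs();c=get_calibration("wrist");p,d=read_camera("wrist")
print(o["q"],o["tool_pos"],o["orientation"])
cv2.imwrite("pics/w1.png",p[:,:,::-1]);np.savez("w1.npz",p=p,d=d,K=c["intrinsics"],k1=c["k1"],T=c["T"],R=o["orientation"],t=o["tool_pos"])
```

```text
[-1.0275  0.106   1.8397  0.51    1.0751 -3.0079] [ 0.4119 -0.2672  0.2584] [[-0.8724 -0.1883  0.4511]
 [-0.1687  0.9821  0.0838]
 [-0.4588 -0.0029 -0.8885]]
```

View pics/w1.png

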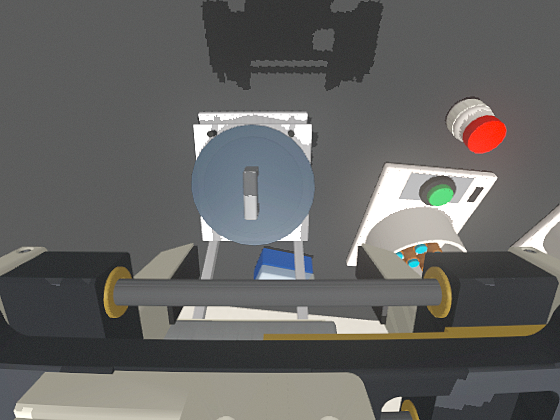

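The wrist view shows the cover disc at (253,185) with the handle bar upright at (250,193), between the open fingers in the image's x. The loaded station is at lower right and the jar at (485,133).

```bash
cat > cov.py <<'E'
from h import *
np.set_printoptions(precision=4,suppress=True)
def cover(n,box):
    p,d,K,k1,T=load(n);W=cloud(p,d,K,k1,T);h,s,v=cv2.split(cv2.cvtColor(p,cv2.COLOR_RGB2HSV))
    m=np.isfinite(W).all(-1)&(h>95)&(h<120)&(s>50)&(v<140)&((W>box[0])&(W<box[1])).all(-1)
    P=W[m]
    for _ in range(6):
        c=P.mean(0);N=np.linalg.svd(P-c,full_matrices=0)[2][2];N*=np.sign(N[2]);e=(P-c)@N;P=P[np.abs(e)<max(.003,2*e.std())]
    M=cv2.morphologyEx(m.astype(np.uint8)*255,cv2.MORPH_CLOSE,np.ones((5,5)))
    cn=max(cv2.findContours(M,0,cv2.CHAIN_APPROX_NONE)[0],key=cv2.contourArea)[:,0]
    sl=np.c_[slopes(cn,K,k1),np.ones(len(cn))]@T[:3,:3].T
    B=T[:3,3]+sl*(((c-T[:3,3])@N)/(sl@N))[:,None]
    ux=np.cross([0,1,0],N);ux/=np.linalg.norm(ux);uy=np.cross(N,ux)
    q=np.c_[(B-c)@ux,(B-c)@uy]
    for _ in range(4):
        x=circ(q);q=q[np.abs(np.hypot(*(q-x[:2]).T)-x[2])<.004]
    top=c+ux*x[0]+uy*x[1]
    R=W-top;hh=R@N;hm=(hh>.033)&(hh<.045)&(np.linalg.norm(R,axis=-1)<.07)
    H=W[hm];L=np.linalg.svd(H-H.mean(0),full_matrices=0)[2][0]
    print(n,"n",len(P),"N",N,"r",x[2],len(q),"top",top,"handle(cover)",top+N*.029)
    print(" handle top: n",len(H),"mean",H.mean(0),"dir",L*np.sign(L[0]),"bar centre",H.mean(0)-N*.010)
    return top,N,H.mean(0)-N*.010,L
E
python3 - <<'E'
from cov import *
box=np.array([[.4,-.42,.02],[.7,-.16,.16]])
for n in("side0","w1"): top,N,hc,L=cover(n,box)
f=np.load("w1.npz");R=f["R"];print("to go in tool axes (grasp pt)",R.T@(top+N*.029-f["t"])-[0,0,.003],"by handle",R.T@(hc-f["t"])-[0,0,.003],"bar dir in tool",R.T@L,"N in tool",R.T@N)
# rim & button from wrist
p,d,K,k1,T=load("w1");W=cloud(p,d,K,k1,T)
h,s,v=cv2.split(cv2.cvtColor(p,cv2.COLOR_RGB2HSV));g=(h>50)&(h<75)&(s>120)&(v>70)
print("button",np.nanmedian(W[g],0))
E
```

```text
side0 n 3006 N [-0.4251 -0.0825  0.9014] r 0.07894600628400826 190 top [ 0.5155 -0.282   0.0658] handle(cover) [ 0.5032 -0.2844  0.092 ]
 handle top: n 210 mean [ 0.5013 -0.2856  0.1008] dir [0.8939 0.1637 0.4174] bar centre [ 0.5056 -0.2848  0.0918]
w1 n 5668 N [-0.4187 -0.0815  0.9045] r 0.06781918886732279 126 top [ 0.5065 -0.2837  0.0627] handle(cover) [ 0.4944 -0.2861  0.0889]
 handle top: n 684 mean [ 0.4985 -0.2826  0.1017] dir [0.8855 0.1754 0.4303] bar centre [ 0.5027 -0.2818  0.0926]
to go in tool axes (grasp pt) [ 0.009  -0.0336  0.1833] by handle [-0.0007 -0.031   0.1841] bar dir in tool [-0.9995  0.0043  0.0318] N in tool [-0.036  -0.0039 -0.9993]
button [ 0.5031 -0.005   0.0366]
```

servo_tool --steps '[0,-0.016,0,0,0,-0.015,0,0,0,0,0.03,0,0,0,0.03,0,0,0,0.03,0,0,0,0.02,0,0,0,0.02,0,0,0,0,0]'

```text
time_s: 8.78
tool_pos: [0.4755, -0.2808, 0.1406]
orientation: [[-0.873, -0.193, 0.448], [-0.17, 0.981, 0.091], [-0.457, 0.003, -0.889]]
ft_force: [0.6, 0.0, 0.0]
width: 1.004
grasp_force: 0.0
```

Run:
```python
from cell import *
import cv2,numpy as np
o=get_obs();c=get_calibration("wrist");p,d=read_camera("wrist")
np.savez("w2.npz",p=p,d=d,K=c["intrinsics"],k1=c["k1"],T=c["T"],R=o["orientation"],t=o["tool_pos"])
cv2.imwrite("pics/w2.png",p[:,:,::-1])
from cov import *
top,N,hc,L=cover("w2",np.array([[.4,-.42,.02],[.7,-.16,.16]]))
R=o["orientation"];print(o["q"],o["tool_pos"],o["ft_force"]);print("to go",R.T@(hc-o["tool_pos"])-[0,0,.003],"bar",R.T@L,"N",R.T@N)
hc=np.array([.5027,-.2818,.0926]);print("by w1",R.T@(hc-o["tool_pos"])-[0,0,.003])
```

```text
w2 n 5027 N [-0.4183 -0.081   0.9047] r 0.0743342597694105 103 top [ 0.5166 -0.2758  0.0681] handle(cover) [ 0.5045 -0.2782  0.0943]
 handle top: n 1611 mean [ 0.498  -0.2832  0.1014] dir [0.8849 0.1732 0.4324] bar centre [ 0.5022 -0.2823  0.0924]
[-0.9209  0.3576  1.8775  0.619   0.7885 -3.1031] [ 0.4755 -0.2808  0.1406] [0.6331 0.0478 0.0244]
to go [-0.001  -0.0068  0.0517] bar [-0.9996  0.0003  0.0275] N [-0.0345  0.0039 -0.9994]
by w1 [-0.0016 -0.0064  0.0518]
```

View pics/w2.png

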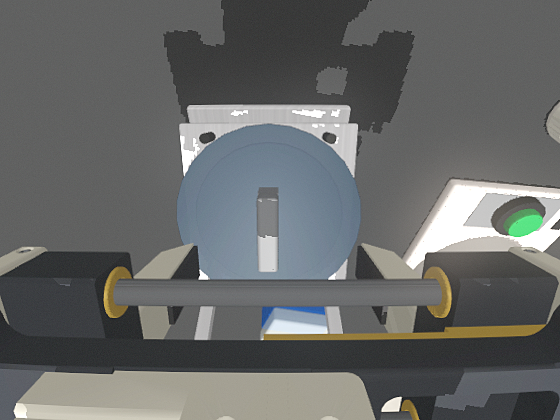

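The bar is centred and aligned between the fingers: it stands at (267,230) and the fingers span (180–365). Joint 6 is near its limit, so I add a small twist for margin.

servo_tool --steps '[0,-0.003,0,4,0,-0.004,0,0,-0.001,0,0.018,0,0,0,0.018,0,0,0,0.016,0,0,0,0,0]'

```text
time_s: 9.57
tool_pos: [0.5004, -0.2823, 0.0938]
orientation: [[-0.885, -0.131, 0.447], [-0.101, 0.991, 0.092], [-0.455, 0.036, -0.89]]
ft_force: [0.0, -0.3, 0.5]
width: 1.001
grasp_force: 0.0
```

Run:
```python
from cell import *
import numpy as np
o=get_obs();R=o["orientation"];hc=np.array([.5024,-.282,.0925]);print(o["q"],o["tool_pos"],o["ft_force"],R);print("to go",R.T@(hc-o["tool_pos"])-[0,0,.003])
```

```text
[-0.88014428  0.46204672  1.87303376  0.68436215  0.69124692 -3.08550224] [ 0.50043082 -0.28228491  0.09381755] [ 0.03474184 -0.33821795  0.48809083] [[-0.88471288 -0.13149678  0.44720433]
 [-0.10099008  0.99067014  0.09150785]
 [-0.45506496  0.03579497 -0.8897385 ]]
to go [-1.17135813e-03 -2.38463168e-05 -9.21031137e-04]
```

Well placed; close.

servo_tool --steps '[0,0,0,0,0,0,0,0,0,0,0,0,0,0,0,0,0,0,0,0,0,0,0,0,0,0,0,0,0,0,0,0]' --fingers 0

```text
time_s: 10.58
tool_pos: [0.5005, -0.2834, 0.0957]
orientation: [[-0.884, -0.13, 0.449], [-0.101, 0.991, 0.089], [-0.457, 0.033, -0.889]]
ft_force: [-1.6, -0.7, -0.4]
width: 0.179
grasp_force: 7.0
```

```bash
cat > kin.py <<'E'
import numpy as np
from scipy.spatial.transform import Rotation as Ro
from scipy.optimize import least_squares
P=None
def fk(q,p):
    h,a,b,c,g=p   # g: elbow offset
    Y=lambda t:Ro.from_euler("y",t).as_matrix();Z=lambda t:Ro.from_euler("z",t).as_matrix()
    R=Z(q[0]);t=np.array([0,0,h]);R=R@Y(q[1]);t=t+R@[0,0,a];R=R@Y(q[2]);t=t+R@[g,0,b];R=R@Z(q[3])@Y(q[4]);t=t+R@[0,0,c];R=R@Z(q[5])
    return t,R
D=[([1.069,.3427,1.525,0,1.2754,-.146],[.18267,.49176,.22275]),([.09908,1.06148,.04144,.00233,2.02782,-1.66283],[.79364,.15634,.27804]),
([.09348,.85159,.60189,.01325,1.56724,-1.66896],[.79098,.15517,.23562]),([-1.0275,.106,1.8397,.51,1.0751,-3.0079],[.4119,-.2672,.2584]),
([-.9209,.3576,1.8775,.619,.7885,-3.1031],[.4755,-.2808,.1406]),([-.88014,.46205,1.87303,.68436,.69125,-3.0855],[.50043,-.28228,.09382])]
s=least_squares(lambda p:np.concatenate([fk(q,p)[0]-t for q,t in D]),[.3,.4,.4,.25,0])
P=s.x
if __name__=="__main__":
    np.set_printoptions(precision=4,suppress=True)
    print(P,np.abs(s.fun).max());print(fk(D[-1][0],P)[1])
    lo=np.array([-2.53,-.77,.04,-1,.28,-3.11]);hi=np.array([2.53,2.02,2.7,4.14,2.66,3.11])
    # planar map: for tilts, min reachable r at heights
    for tilt in(27,20,10,2,0):
        S=np.pi-np.radians(tilt);out=[]
        for z in(.15,.2,.25,.3,.35,.4,.45):
            best=None
            for r in np.arange(.0,.8,.005):
                f=lambda x:[fk([0,x[0],x[1],0,S-x[0]-x[1],0],P)[0][0]-r,fk([0,x[0],x[1],0,S-x[0]-x[1],0],P)[0][2]-z]
                q=least_squares(f,[.2,1.9],bounds=([-.77,.04],[2.02,2.7]))
                q5=S-q.x.sum()
                if q.cost<1e-8 and .28<=q5<=2.66: best=(r,q.x.round(2),round(q5,2));break
            out.append((z,best))
        print(tilt,*out,sep="\n ")
E
python3 kin.py
```

```text
[0.4478 0.475  0.3849 0.4953 0.0851] 0.07597008425215737
[[ 0.1315 -0.8847  0.4472]
 [-0.9907 -0.101   0.0915]
 [-0.0358 -0.4551 -0.8897]]
27
 (0.15, (np.float64(0.24), array([-0.74,  2.65]), np.float64(0.76)))
 (0.2, (np.float64(0.26), array([-0.77,  2.51]), np.float64(0.93)))
 (0.25, (np.float64(0.28), array([-0.76,  2.37]), np.float64(1.05)))
 (0.3, (np.float64(0.29), array([-0.76,  2.24]), np.float64(1.18)))
 (0.35, (np.float64(0.29), array([-0.77,  2.12]), np.float64(1.32)))
 (0.4, (np.float64(0.28500000000000003), array([-0.77,  1.99]), np.float64(1.45)))
 (0.45, (np.float64(0.275), array([-0.77,  1.86]), np.float64(1.58)))
20
 (0.15, (np.float64(0.195), array([-0.76,  2.58]), np.float64(0.97)))
 (0.2, (np.float64(0.215), array([-0.76,  2.44]), np.float64(1.11)))
 (0.25, (np.float64(0.23), array([-0.76,  2.31]), np.float64(1.24)))
 (0.3, (np.float64(0.23500000000000001), array([-0.76,  2.18]), np.float64(1.37)))
 (0.35, (np.float64(0.23500000000000001), array([-0.76,  2.05]), np.float64(1.5)))
 (0.4, (np.float64(0.23), array([-0.76,  1.93]), np.float64(1.63)))
 (0.45, (np.float
[... 804 characters left out ...]
64(1.76)))
 (0.35, (np.float64(0.08), array([-0.76,  1.98]), np.float64(1.89)))
 (0.4, (np.float64(0.07), array([-0.76,  1.85]), np.float64(2.02)))
 (0.45, (np.float64(0.05), array([-0.77,  1.72]), np.float64(2.16)))
0
 (0.15, (np.float64(0.04), array([-0.75,  2.49]), np.float64(1.4)))
 (0.2, (np.float64(0.055), array([-0.76,  2.36]), np.float64(1.54)))
 (0.25, (np.float64(0.065), array([-0.76,  2.23]), np.float64(1.67)))
 (0.3, (np.float64(0.065), array([-0.77,  2.11]), np.float64(1.8)))
 (0.35, (np.float64(0.06), array([-0.77,  1.98]), np.float64(1.93)))
 (0.4, (np.float64(0.05), array([-0.77,  1.85]), np.float64(2.06)))
 (0.45, (np.float64(0.035), array([-0.76,  1.71]), np.float64(2.19)))
```

servo_tool --steps '[0,0,0,0,0,0,-0.006,0,0,0,-0.008,0,0,0,-0.01,0,0,0,-0.012,0,0,0,-0.012,0,0,0,0,0]'

```text
time_s: 11.45
tool_pos: [0.4789, -0.2884, 0.1397]
orientation: [[-0.883, -0.13, 0.45], [-0.101, 0.991, 0.087], [-0.458, 0.031, -0.889]]
ft_force: [-0.4, -0.4, -3.7]
width: 0.163
grasp_force: 29.6
```

```bash
cat > kin.py <<'E'
import numpy as np
from scipy.spatial.transform import Rotation as Ro
from scipy.optimize import least_squares
Y=lambda t:Ro.from_euler("y",t).as_matrix();Z=lambda t:Ro.from_euler("z",t).as_matrix()
def fk(q,p):
    h,a,b,c,l1,l2,g,w=p
    R=Z(q[0]);t=np.array([0,0,h])+R@[0,l1,0];R=R@Y(q[1]);t=t+R@[0,0,a];R=R@Y(q[2]);t=t+R@[g,0,b];R=R@Z(q[3])@Y(q[4]);t=t+R@[w,l2,c];R=R@Z(q[5]+np.pi/2)
    return t,R
D=[([1.069,.3427,1.525,0,1.2754,-.146],[.18267,.49176,.22275]),([.09908,1.06148,.04144,.00233,2.02782,-1.66283],[.79364,.15634,.27804]),
([.09348,.85159,.60189,.01325,1.56724,-1.66896],[.79098,.15517,.23562]),([-1.0275,.106,1.8397,.51,1.0751,-3.0079],[.4119,-.2672,.2584]),
([-.9209,.3576,1.8775,.619,.7885,-3.1031],[.4755,-.2808,.1406]),([-.88014,.46205,1.87303,.68436,.69125,-3.0855],[.50043,-.28228,.09382])]
s=least_squares(lambda p:np.concatenate([fk(q,p)[0]-t for q,t in D]),[.3,.4,.4,.25,.03,.03,0,0],x_scale=.1)
P=s.x
lo=np.array([-2.53,-.77,.04,-1,.28,-3.11]);hi=np.array([2.53,2.02,2.7,4.14,2.66,3.11])
if __name__=="__main__":
    np.set_printoptions(precision=4,suppress=True)
    print(P,np.abs(s.fun).max(),np.linalg.svd(s.jac)[1]);print(fk(D[-1][0],P)[1])
E
python3 kin.py
```

```text
[ 0.223   0.5061  0.3796  0.3215  0.0764 -0.      0.0465 -0.0001] 2.786858317965768e-05 [4.6261 3.4926 3.399  1.2068 0.939  0.6453 0.2493 0.1766]
[[-0.8847 -0.1315  0.4472]
 [-0.101   0.9907  0.0915]
 [-0.4551  0.0358 -0.8897]]
```

```bash
cat > sim.py <<'E'
from kin import *
def solve(q0,t,R,w,vel=True):
    f=lambda q:np.concatenate([fk(q,P)[0]-t,w*Ro.from_matrix(fk(q,P)[1]@R.T).as_rotvec()])
    dv=np.array([2.57,2.57,3.14,3.14,3.14,3.14])*.7/8
    l=np.maximum(lo,q0-dv);u=np.minimum(hi,q0+dv);return least_squares(f,np.clip(q0,l+1e-6,u-1e-6),bounds=(l,u),xtol=1e-10).x
def run(q,rows,w,log=True,k=1):
    q=np.array(q,float)
    for i,r in enumerate(rows):
        t,R=fk(q,P);q=solve(q,t+R@np.array(r[:3]),R@Z(np.radians(r[3])),w)
        if log and i%k==k-1: t,R=fk(q,P);print(i,t.round(3),"z",R[:,2].round(3),"q",q.round(2))
    return q
E
python3 - <<'E'
from sim import *
for w in(.05,.2,.5,1):
    print("w",w);q=run(D[1][0],[(-.06,0,0,0)]*3,w,False);print(fk(q,P)[0],fk(q,P)[1][:,2])
    q=run(q,[(.05,0,0,0)]*2,w,False);q=run(q,[(-.06,0,0,0)]*4,w,False);print(fk(q,P)[0],fk(q,P)[1][:,2]);q=run(q,[(-.06,0,0,0)]*6,w,False);print(fk(q,P)[0],fk(q,P)[1][:,2])
E
```

```text
w 0.05
[0.96162626 0.18896839 0.3095484 ] [ 0.51110646  0.10147747 -0.85350601]
[1.0679214  0.20949584 0.38877929] [ 0.81826178  0.16140748 -0.55172029]
[1.07950888 0.21037809 0.71675853] [0.92518255 0.2514051  0.28431095]
w 0.2
[0.92318338 0.18143491 0.28276603] [ 0.38427532  0.07658838 -0.92003625]
[1.00952195 0.19808773 0.32835791] [ 0.64300455  0.12719965 -0.75522539]
[1.08615372 0.2122439  0.58060481] [ 0.96864203  0.1901548  -0.15991798]
w 0.5
[0.85891852 0.16883694 0.24090718] [ 0.15817609  0.03217584 -0.98688654]
[0.90438427 0.17752923 0.23167337] [ 0.2776066   0.05559585 -0.95908481]
[0.99191976 0.19412064 0.28787969] [ 0.56289333  0.11133203 -0.81899712]
w 1
[0.83113361 0.16338857 0.22424288] [ 0.05600006  0.01208598 -0.99835761]
[0.85484129 0.16783339 0.19273929] [ 0.09332535  0.01941159 -0.99544642]
[0.90187716 0.17661179 0.14883072] [ 0.1928488   0.03889594 -0.98045726]
```

Run:
```python
from sim import *
az=.195;ct=np.radians(27.3)
e=np.array([np.cos(az),np.sin(az),0]);l=np.array([-e[1],e[0],0])
zt=np.sin(ct)*e-np.cos(ct)*np.array([0,0,1]);Yt=l;Xt=np.cross(Yt,zt);R=np.c_[Xt,Yt,zt]
for z in(.2,.3,.45):
  for nm,dw in(("in",(-1,0)),("in-up",(-.7,.7)),("in-down",(-.9,-.45))):
    S=np.pi-ct;best=None
    t=.38*e+.0764*l+[0,0,z]
    q=least_squares(lambda q:np.concatenate([fk(q,P)[0]-t,Ro.from_matrix(fk(q,P)[1]@R.T).as_rotvec()]),[az,.2,1.8,0,.7,-1.5],bounds=(lo,hi));
    print(z,nm,"start",q.cost.round(6),q.x.round(2));q=q.x
    for i in range(12):
        t,Rq=fk(q,P);q=solve(q,t+.05*(dw[0]*e+[0,0,dw[1]]),Rq,.58)
        if i%3==2: t,Rq=fk(q,P);print("  r %.3f z %.3f tilt %.1f az %.2f"%(t@e,t[2],np.degrees(np.arctan2(Rq[:2,2]@e[:2],-Rq[2,2])),Rq[:,2]@l),q.round(2))
```

```text
0.2 in start 0.0 [ 0.2  -0.13  2.26 -0.    0.54 -1.57]
  r 0.230 z 0.200 tilt 27.3 az -0.00 [ 0.2  -0.54  2.45 -0.    0.75 -1.57]
  r 0.119 z 0.190 tilt 25.6 az 0.00 [ 0.64 -0.77  2.5  -0.22  1.01 -1.04]
  r 0.055 z 0.180 tilt 21.5 az 0.02 [ 1.32 -0.77  2.5  -0.35  1.24 -0.36]
  r 0.002 z 0.180 tilt 16.5 az 0.02 [ 1.99 -0.6   2.46 -0.29  1.34  0.3 ]
0.2 in-up start 0.0 [ 0.2  -0.13  2.26 -0.    0.54 -1.57]
  r 0.275 z 0.305 tilt 27.3 az -0.00 [ 0.2  -0.51  2.15 -0.    1.02 -1.57]
  r 0.170 z 0.410 tilt 27.3 az -0.00 [ 0.2  -0.75  1.93 -0.    1.49 -1.57]
  r 0.078 z 0.520 tilt 26.5 az 0.01 [ 0.57 -0.77  1.6  -0.16  1.86 -1.28]
  r -0.020 z 0.630 tilt 26.0 az 0.02 [ 0.36 -0.76  1.18 -0.07  2.27 -1.47]
0.2 in-down start 0.0 [ 0.2  -0.13  2.26 -0.    0.54 -1.57]
  r 0.245 z 0.133 tilt 27.3 az -0.00 [ 0.2  -0.31  2.61 -0.    0.37 -1.57]
  r 0.120 z 0.119 tilt 25.5 az 0.00 [ 0.64 -0.61  2.7  -0.3   0.67 -0.93]
  r 0.046 z 0.110 tilt 21.2 az 0.03 [ 1.15 -0.77  2.7  -0.34  0.99 -0.47]
  r 0.007 z 0.100 tilt 15.2 az 0.05 [ 1.48 -0.77  2.7  -0.27  1.1  -0.19]
0.3 in start 0.0 [ 0.2  -0.26  2.0
[... 1407 characters left out ...]
0.0 [ 0.2  -0.3   1.67 -0.    1.29 -1.57]
  r 0.275 z 0.555 tilt 27.3 az -0.00 [ 0.2  -0.45  1.46 -0.    1.65 -1.57]
  r 0.170 z 0.660 tilt 27.3 az -0.00 [ 0.2  -0.5   1.13 -0.    2.03 -1.57]
  r 0.065 z 0.765 tilt 27.3 az -0.00 [ 0.19 -0.41  0.6   0.    2.47 -1.57]
  r -0.009 z 0.795 tilt 30.2 az 0.01 [ 0.3  -0.39  0.35 -0.08  2.66 -1.55]
0.45 in-down start 0.0 [ 0.2  -0.3   1.67 -0.    1.29 -1.57]
  r 0.245 z 0.382 tilt 27.3 az -0.00 [ 0.2  -0.6   1.98 -0.    1.28 -1.57]
  r 0.135 z 0.316 tilt 26.1 az -0.00 [ 0.64 -0.77  2.17 -0.2   1.33 -1.11]
  r 0.067 z 0.248 tilt 22.7 az 0.01 [ 1.32 -0.77  2.33 -0.35  1.4  -0.42]
  r 0.011 z 0.181 tilt 18.6 az 0.01 [ 1.99 -0.56  2.46 -0.33  1.31  0.32]
```

Run:
```python
from sim import *
from h import load
f=np.load("w2.npz");C=f["R"].T@(f["T"][:3,3]-f["t"]);print("cam in tool",C,"axis",f["R"].T@f["T"][:3,2])
R0=np.array([[-.883,-.13,.45],[-.101,.991,.087],[-.458,.031,-.889]])
U,_,V=np.linalg.svd(R0);R0=U@V
for xy in((.37,.12),(.40,.12),(.36,-.15),(.61,.005)):
  for z in(.043,.06,.08,.12,.2):
    R=R0@Z(np.radians(-4));t=np.array([*xy,z])
    s=[least_squares(lambda q:np.concatenate([fk(q,P)[0]-t,.5*Ro.from_matrix(fk(q,P)[1]@R.T).as_rotvec()]),[x,.3,1.9,0,.7,-1.5],bounds=(lo,hi)) for x in(-.8,0)]
    s=min(s,key=lambda a:a.cost);print(xy,z,"cost",s.cost.round(6),s.x.round(2),"cam z",(t+R@C)[2].round(3))
```

```text
cam in tool [ 7.37196255e-02  1.06146877e-04 -1.61132150e-01] axis [-2.74815703e-01  1.49269519e-04  9.61496910e-01]
(0.37, 0.12) 0.043 cost 0.002432 [-0.07  0.14  2.39  0.64  0.28 -2.43] cam z 0.152
(0.37, 0.12) 0.06 cost 0.001632 [-0.01  0.11  2.38  0.43  0.28 -2.18] cam z 0.169
(0.37, 0.12) 0.08 cost 0.000876 [ 0.02  0.08  2.38  0.34  0.28 -2.05] cam z 0.189
(0.37, 0.12) 0.12 cost 5.7e-05 [ 0.06  0.03  2.38  0.23  0.28 -1.91] cam z 0.229
(0.37, 0.12) 0.2 cost 0.0 [ 0.07 -0.13  2.26  0.11  0.55 -1.77] cam z 0.309
(0.4, 0.12) 0.043 cost 0.002199 [-0.02  0.2   2.31  0.47  0.28 -2.22] cam z 0.152
(0.4, 0.12) 0.06 cost 0.001458 [ 0.01  0.17  2.31  0.38  0.28 -2.11] cam z 0.169
(0.4, 0.12) 0.08 cost 0.00077 [ 0.03  0.14  2.31  0.32  0.28 -2.03] cam z 0.189
(0.4, 0.12) 0.12 cost 4.2e-05 [ 0.05  0.09  2.32  0.24  0.28 -1.92] cam z 0.229
(0.4, 0.12) 0.2 cost 0.0 [ 0.06 -0.07  2.21  0.12  0.54 -1.79] cam z 0.309
(0.36, -0.15) 0.043 cost 0.002367 [-0.78  0.24  2.29  0.69  0.49 -3.11] cam z 0.152
(0.36, -0.15) 0.06 cost 0.001793 [-0.8   0.2   2.29  0.68  0.52 -3.11] cam z 0.169
(0.36, -0.15) 0.08 cost 0.001228 [-0.83  0.16  2.29  0.67  0.56 -3.11] cam z 0.189
(0.36, -0.15) 0.12 cost 0.000441 [-0.88  0.09  2.27  0.64  0.66 -3.11] cam z 0.229
(0.36, -0.15) 0.2 cost 0.0 [-0.97 -0.05  2.19  0.57  0.89 -3.07] cam z 0.309
(0.61, 0.005) 0.043 cost 0.0 [-0.21  0.54  1.93  0.7   0.29 -2.61] cam z 0.152
(0.61, 0.005) 0.06 cost 0.0 [-0.21  0.51  1.92  0.61  0.32 -2.52] cam z 0.169
(0.61, 0.005) 0.08 cost 0.0 [-0.21  0.48  1.91  0.53  0.36 -2.44] cam z 0.189
(0.61, 0.005) 0.12 cost 0.0 [-0.21  0.41  1.87  0.42  0.46 -2.32] cam z 0.229
(0.61, 0.005) 0.2 cost 0.0 [-0.21  0.3   1.77  0.3   0.65 -2.18] cam z 0.309
```

Run:
```python
from sim import *
az=.195;ct=np.radians(27.2)
e=np.array([np.cos(az),np.sin(az),0]);l=np.array([-e[1],e[0],0])
zt=np.sin(ct)*e-np.cos(ct)*np.array([0,0,1]);R=np.c_[np.cross(l,zt),l,zt]
for r,dr,lat in((.36,0,.0764),(.36,-.05,.0764),(.33,0,.0764),(.36,0,.05),(.36,0,.1)):
    t=r*e+lat*l+[0,0,.22]
    q=least_squares(lambda q:np.concatenate([fk(q,P)[0]-t,Ro.from_matrix(fk(q,P)[1]@R.T).as_rotvec()]),[az,.2,1.8,0,.7,-1.5],bounds=(lo,hi)).x
    print("r",r,dr,lat,q.round(2))
    for k in range(6):
        zm=9
        for d in[(dr,-.04)]*4+[(0,.04)]*3:
            t,Rq=fk(q,P)
            if d[1]<0 and t[2]<.13: continue
            q=solve(q,t+d[0]*e+[0,0,d[1]],Rq,.58);zm=min(zm,fk(q,P)[0][2])
        t,Rq=fk(q,P);print("  r %.3f lat %.3f z %.3f zmin %.3f tilt %.1f lat tilt %.1f"%(t@e,t@l,t[2],zm,np.degrees(np.arctan2(Rq[:2,2]@e[:2],-Rq[2,2])),np.degrees(Rq[:,2]@l)),q.round(2))
```

```text
r 0.36 0 0.0764 [ 0.2  -0.21  2.25 -0.    0.63 -1.57]
  r 0.360 lat 0.076 z 0.245 zmin 0.125 tilt 25.7 lat tilt -0.0 [ 0.2  -0.23  2.17 -0.    0.75 -1.57]
  r 0.360 lat 0.076 z 0.245 zmin 0.125 tilt 25.7 lat tilt -0.0 [ 0.2  -0.23  2.17 -0.    0.75 -1.57]
  r 0.360 lat 0.076 z 0.245 zmin 0.125 tilt 25.7 lat tilt -0.0 [ 0.2  -0.23  2.17 -0.    0.75 -1.57]
  r 0.360 lat 0.076 z 0.245 zmin 0.125 tilt 25.7 lat tilt -0.0 [ 0.2  -0.23  2.17 -0.    0.75 -1.57]
  r 0.360 lat 0.076 z 0.245 zmin 0.125 tilt 25.7 lat tilt -0.0 [ 0.2  -0.23  2.17 -0.    0.75 -1.57]
  r 0.360 lat 0.076 z 0.245 zmin 0.125 tilt 25.6 lat tilt -0.0 [ 0.2  -0.23  2.17 -0.    0.75 -1.57]
r 0.36 -0.05 0.0764 [ 0.2  -0.21  2.25 -0.    0.63 -1.57]
  r 0.212 lat 0.079 z 0.229 zmin 0.109 tilt 26.8 lat tilt -0.2 [ 0.25 -0.61  2.38 -0.04  0.9  -1.5 ]
  r 0.083 lat 0.063 z 0.239 zmin 0.119 tilt 25.5 lat tilt 0.8 [ 1.28 -0.77  2.37 -0.4   1.33 -0.43]
  r 0.026 lat 0.055 z 0.246 zmin 0.126 tilt 20.5 lat tilt 1.2 [ 1.95 -0.67  2.31 -0.36  1.54  0.18]
  r -0.082 lat 0.080 z 0.247 zmin 0.127 tilt 18.3 lat tilt -0.2 [ 2.53 -0.34  2.1
[... 1487 characters left out ...]
t 0.6 [ 0.03 -0.26  2.2   0.12  0.76 -1.8 ]
r 0.36 0 0.1 [ 0.3  -0.19  2.23 -0.08  0.63 -1.41]
  r 0.360 lat 0.104 z 0.243 zmin 0.123 tilt 25.8 lat tilt -0.5 [ 0.33 -0.2   2.16 -0.1   0.74 -1.37]
  r 0.360 lat 0.104 z 0.243 zmin 0.123 tilt 25.8 lat tilt -0.5 [ 0.33 -0.2   2.16 -0.1   0.74 -1.37]
  r 0.360 lat 0.104 z 0.243 zmin 0.123 tilt 25.8 lat tilt -0.5 [ 0.33 -0.2   2.16 -0.1   0.74 -1.37]
  r 0.360 lat 0.104 z 0.243 zmin 0.123 tilt 25.8 lat tilt -0.5 [ 0.33 -0.2   2.16 -0.1   0.74 -1.37]
  r 0.360 lat 0.104 z 0.243 zmin 0.123 tilt 25.8 lat tilt -0.5 [ 0.33 -0.2   2.16 -0.1   0.74 -1.37]
  r 0.360 lat 0.104 z 0.243 zmin 0.123 tilt 25.8 lat tilt -0.5 [ 0.33 -0.2   2.16 -0.1   0.74 -1.37]
```

Run:
```python
from sim import *
from h import *
np.set_printoptions(precision=3,suppress=True)
p,d,K,k1,T=load("top0");W=cloud(p,d,K,k1,T)
for nm,b in(("bottle",[(.6,.12,.03),(.85,.3,.2)]),("tipbox",[(.65,-.33,.03),(.9,-.1,.1)]),("jar",[(.34,-.09,.03),(.46,.05,.1)])):
    m=((W>b[0])&(W<b[1])).all(-1);Q=W[m];print(nm,len(Q),np.percentile(Q,2,axis=0),np.percentile(Q,98,axis=0))
m=(abs(W[...,1])<.1)&(W[...,2]>-.05);print("bench far x",np.nanmax(W[...,0][m]));print(W[10:60:6,272])
R0=np.array([[-.883,-.13,.45],[-.101,.991,.087],[-.458,.031,-.889]]);U,_,V=np.linalg.svd(R0);R=U@V@Z(np.radians(-4));print(R)
for t in((.44,-.1,.2),(.44,-.1,.26),(.7,0,.27),(.78,.03,.2),(.78,.03,.07),(.80,.03,.043)):
    s=[least_squares(lambda q:np.concatenate([fk(q,P)[0]-t,.5*Ro.from_matrix(fk(q,P)[1]@R.T).as_rotvec()]),[x,.3,1.9,0,.7,-1.5],bounds=(lo,hi)) for x in(-.8,0)]
    s=min(s,key=lambda a:a.cost);print(t,"cost",s.cost.round(6),s.x.round(2))
```

```text
bottle 857 [0.709 0.16  0.036] [0.764 0.218 0.153]
tipbox 1580 [ 0.707 -0.241  0.036] [ 0.783 -0.143  0.066]
jar 333 [ 0.374 -0.039  0.031] [0.414 0.    0.064]
bench far x 0.9492387592859828
[[ 1.415 -0.008 -0.715]
 [ 1.408 -0.008 -0.753]
 [ 1.378 -0.008 -0.744]
 [ 1.353 -0.008 -0.745]
 [ 1.326 -0.008 -0.742]
 [ 1.305 -0.008 -0.753]
 [ 1.278 -0.007 -0.752]
 [ 0.934  0.004  0.002]
 [ 0.921  0.004 -0.001]]
[[-0.872 -0.191  0.45 ]
 [-0.17   0.982  0.087]
 [-0.459 -0.001 -0.889]]
(0.44, -0.1, 0.2) cost 0.0 [-0.65  0.03  2.1   0.53  0.74 -2.76]
(0.44, -0.1, 0.26) cost 0.0 [-0.65 -0.05  1.99  0.45  0.91 -2.64]
(0.7, 0, 0.27) cost 0.0 [-0.19  0.39  1.42  0.22  0.9  -2.05]
(0.78, 0.03, 0.2) cost 0.0 [-0.12  0.59  1.28  0.19  0.82 -1.98]
(0.78, 0.03, 0.07) cost 0.0 [-0.12  0.73  1.42  0.27  0.56 -2.08]
(0.8, 0.03, 0.043) cost 0.0 [-0.11  0.79  1.37  0.27  0.54 -2.08]
```

servo_tool --steps '[0.003,0.03,-0.01,0,0.003,0.04,-0.012,0,0.003,0.04,-0.012,0,0.003,0.04,-0.012,0,0.003,0.04,-0.012,0,0,0,-0.02,0,0,0,-0.02,-4,0,0,-0.02,0]'

```text
time_s: 12.45
tool_pos: [0.3874, -0.111, 0.2431]
orientation: [[-0.872, -0.193, 0.449], [-0.171, 0.981, 0.089], [-0.458, 0.001, -0.889]]
ft_force: [0.4, -0.5, -3.4]
width: 0.161
grasp_force: 29.9
```

servo_tool --steps '[-0.03,0.005,0.012,0,-0.038,0.0055,0.0175,0,-0.038,0.0055,0.0175,0,-0.038,0.0055,0.0175,0,-0.038,0.0055,0.0175,0,-0.038,0.0055,0.0175,0,-0.038,0.0055,0.0175,0,-0.038,0.0055,0.0175,0,-0.038,0.0055,0.0175,0,-0.035,0.005,0.0175,0,0,0,0,0]'

```text
time_s: 13.82
tool_pos: [0.7768, 0.0208, 0.2585]
orientation: [[-0.874, -0.193, 0.446], [-0.171, 0.981, 0.09], [-0.455, 0.003, -0.89]]
ft_force: [0.2, -0.9, -4.2]
width: 0.164
grasp_force: 29.9
```

servo_tool --steps '[0.0137,0,0.0267,0,0.0137,0,0.0267,0,0.0137,0,0.0267,0,0.0137,0,0.0267,0,0.0114,0,0.0222,0,0.0046,0,0.0089,0,0.0046,0,0.0089,0,0,0,0,0]'

```text
time_s: 14.82
tool_pos: [0.7756, 0.0195, 0.0958]
orientation: [[-0.873, -0.192, 0.449], [-0.17, 0.981, 0.089], [-0.457, 0.001, -0.889]]
ft_force: [-0.2, -0.1, -3.6]
width: 0.166
grasp_force: 29.9
```

servo_tool --steps '[0.003,0,0.006,0,0.003,0,0.006,0,0.002,0,0.004,0,0.002,0,0.004,0,0.001,0,0.002,0,0,0,0,0]'

```text
time_s: 15.58
tool_pos: [0.7761, 0.0196, 0.0712]
orientation: [[-0.873, -0.192, 0.449], [-0.17, 0.981, 0.089], [-0.458, 0.001, -0.889]]
ft_force: [-0.0, 0.2, -3.8]
width: 0.163
grasp_force: 29.9
```

servo_tool --steps '[-0.0012,0,0.004,0,-0.0012,0,0.004,0,0,0,0,0]'

```text
time_s: 15.95
tool_pos: [0.7827, 0.0207, 0.0661]
orientation: [[-0.872, -0.192, 0.451], [-0.17, 0.981, 0.088], [-0.459, 0.0, -0.888]]
ft_force: [0.3, -0.1, 0.8]
width: 0.169
grasp_force: 30.0
```

Contact at about z 0.068, as predicted. Continue pivoting down.

servo_tool --steps '[-0.0015,0,0.0045,0,-0.0015,0,0.0045,0,-0.0015,0,0.0045,0,0,0,0,0]'

```text
time_s: 16.45
tool_pos: [0.7934, 0.0226, 0.0567]
orientation: [[-0.871, -0.191, 0.453], [-0.17, 0.981, 0.088], [-0.461, -0.0, -0.887]]
ft_force: [4.1, 0.6, 5.0]
width: 0.166
grasp_force: 30.0
```

servo_tool --steps '[-0.001,0,0.0035,0,-0.001,0,0.0035,0,0.0,0,0.0025,0,0,0,0,0]'

```text
time_s: 16.95
tool_pos: [0.7969, 0.0239, 0.0476]
orientation: [[-0.873, -0.192, 0.447], [-0.17, 0.981, 0.089], [-0.456, 0.002, -0.89]]
ft_force: [-2.5, -0.1, 7.4]
width: 0.167
grasp_force: 30.0
```

```bash
cat > look.py <<'E'
import sys
from cell import *
from cov import *
def snap(n,tag):
    o=get_obs();c=get_calibration(n);p,d=read_camera(n)
    np.savez(tag+".npz",p=p,d=d,K=c["intrinsics"],k1=c["k1"],T=c["T"],R=o["orientation"],t=o["tool_pos"]);cv2.imwrite(f"pics/{tag}.png",p[:,:,::-1]);return o
E
python3 - <<'E'
from look import *
for n in("side","top","wrist"):
    snap(n,n+"3")
    try: cover(n+"3",np.array([[.66,-.11,.004],[.92,.15,.03]]))
    except Exception as e: print(n,e)
E
```

```text
side3 n 805 N [-0.0002 -0.0026  1.    ] r 0.055020069727159546 24 top [ 0.8128 -0.0099  0.0122] handle(cover) [ 0.8128 -0.0099  0.0412]
 handle top: n 24 mean [0.7852 0.0177 0.0492] dir [ 0.9928  0.1162 -0.0289] bar centre [0.7852 0.0177 0.0392]
top3 n 799 N [-0.0027 -0.0011  1.    ] r 0.07052788637077118 49 top [0.8032 0.027  0.0145] handle(cover) [0.8032 0.027  0.0435]
 handle top: n 40 mean [0.8174 0.0292 0.0535] dir [ 0.8601  0.4879 -0.1492] bar centre [0.8174 0.0292 0.0435]
wrist3 n 24894 N [-0.0006 -0.0003  1.    ] r 0.06589975803861484 170 top [0.7865 0.0153 0.014 ] handle(cover) [0.7865 0.0153 0.043 ]
 handle top: n 1973 mean [0.7847 0.0218 0.0527] dir [0.9801 0.1956 0.0337] bar centre [0.7847 0.0218 0.0427]
```

servo_tool --steps '[0,0,0,0,0,0,0,0,0,0,0,0,0,0,0,0,0,0,-0.02,0,0,0,-0.04,0,0,0,-0.05,0,0,0,-0.05,0,0,0,0,0]' --fingers 1

```text
time_s: 18.23
tool_pos: [0.7267, 0.009, 0.1972]
orientation: [[-0.868, -0.191, 0.458], [-0.17, 0.982, 0.087], [-0.466, -0.002, -0.885]]
ft_force: [0.0, -0.4, 0.7]
width: 0.994
grasp_force: 0.0
```

Run:
```python
from look import *
for n in("side","top","wrist"):
    o=snap(n,n+"4")
    try: cover(n+"4",np.array([[.66,-.11,.004],[.92,.15,.03]]))
    except Exception as e: print(n,e)
print(o["tool_pos"],o["orientation"],o["width"])
```

```text
side4 n 805 N [ 0.002 -0.003  1.   ] r 0.05524614611465319 23 top [ 0.8126 -0.0097  0.0123] handle(cover) [ 0.8127 -0.0098  0.0413]
 handle top: n 82 mean [0.7956 0.0221 0.0502] dir [ 0.9787  0.2053 -0.0061] bar centre [0.7956 0.0221 0.0402]
top4 n 1647 N [0.0012 0.0002 1.    ] r 0.05409108448860569 38 top [0.8218 0.0303 0.0146] handle(cover) [0.8219 0.0303 0.0436]
 handle top: n 149 mean [0.7998 0.0261 0.0534] dir [ 0.9798  0.1994 -0.0142] bar centre [0.7998 0.0261 0.0434]
wrist4 n 10248 N [-0.001  -0.0001  1.    ] r 0.07878496505294594 306 top [0.7974 0.0241 0.0139] handle(cover) [0.7974 0.024  0.0429]
 handle top: n 633 mean [0.7936 0.0239 0.0524] dir [0.9803 0.1967 0.0193] bar centre [0.7936 0.0239 0.0424]
[0.7257 0.0095 0.1917] [[-0.8718 -0.1915  0.4509]
 [-0.17    0.9815  0.0882]
 [-0.4595  0.0002 -0.8882]] 1.0007005785072183
```

View pics/wrist4.png

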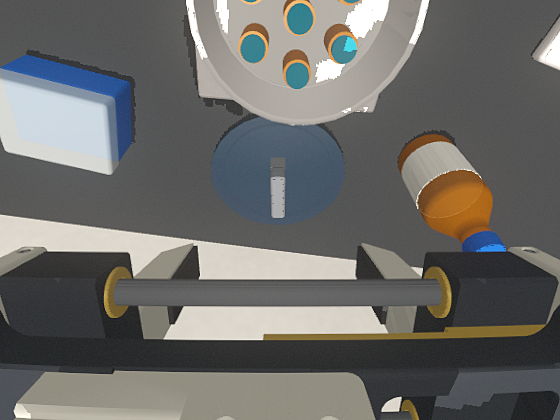

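The wrist view shows the cover flat on the bench at about (279,170), with its handle at (278,188) aligned between the fingers. The tub with vials is at the top. I'll measure the tub rim from the same relative viewpoint so the camera bias cancels.

servo_tool --steps '[0.032,0.0045,-0.036,0,0.032,0.0045,-0.036,0,0.032,0.0045,-0.036,0,0.032,0.0045,-0.036,0,0,0,0,0,0,0,0,0]'

```text
time_s: 19.12
tool_pos: [0.5466, -0.0073, 0.2588]
orientation: [[-0.873, -0.191, 0.449], [-0.17, 0.982, 0.089], [-0.457, 0.001, -0.889]]
ft_force: [0.0, 0.3, 0.2]
width: 0.999
grasp_force: 0.0
```

Run:
```python
from look import *
o=snap("wrist","wrist5");print(o["tool_pos"],o["orientation"])
for n in("wrist5","wrist4"):
    p,d,K,k1,T=load(n);W=cloud(p,d,K,k1,T);h,s,v=cv2.split(cv2.cvtColor(p,cv2.COLOR_RGB2HSV))
    m=(np.abs(W[...,2]-.085)<.003)&(np.hypot(W[...,0]-.617,W[...,1]-.007)<.09)&(s<80)&(v>90)
    Q=W[m];a=np.arctan2(Q[:,1]-.007,Q[:,0]-.617)
    # outer/inner edges per angle bin
    bins=np.floor(a/np.radians(4)).astype(int);mid=[];c=np.array([.617,.007])
    for b in np.unique(bins):
        w=Q[bins==b]
        if len(w)>8: r=np.hypot(*(w[:,:2]-c).T);mid.append(w[np.argsort(r)[[len(r)//2]]][0])
    mid=np.array(mid);x=circ(mid);print(n,"rim pts",len(Q),len(mid),"fit",x,"r=.0725 fit",circ(mid,.0725)[:2],"z",np.median(Q[:,2]))
    g=(h>50)&(h<75)&(s>120)&(v>70)
    if g.sum()>50:
        G=W[g];print("button",g.sum(),np.nanmedian(G,0),"z95",np.nanpercentile(G[:,2],[50,90]))
        t=G[G[:,2]>np.nanpercentile(G[:,2],60)-.002];print(" top circle",cv2.minEnclosingCircle((t[:,:2]*1000).astype(np.float32)))
```

```text
[ 0.5466 -0.0073  0.2588] [[-0.873  -0.1914  0.4485]
 [-0.1696  0.9815  0.0887]
 [-0.4572  0.0014 -0.8894]]
wrist5 rim pts 1549 90 fit [0.6178 0.0076 0.0718] r=.0725 fit [0.6178 0.0076] z 0.08443723899086886
button 885 [ 0.5015 -0.0046  0.0369] z95 [0.0369 0.038 ]
 top circle ((504.1153869628906, -3.98298716545105), 17.175127029418945)
wrist4 rim pts 2717 48 fit [0.619  0.0076 0.0715] r=.0725 fit [0.6177 0.0074] z 0.08474817480112509
```

servo_tool --steps '[-0.032,-0.0045,0.036,0,-0.032,-0.0045,0.036,0,-0.032,-0.0045,0.036,0,-0.032,-0.0045,0.036,0,0.003,0,0.02,0,0,0,0.04,0,0,0,0.04,0,0,0,0.02,0,0,0,0,0,0,0,0,0]'

```text
time_s: 20.42
tool_pos: [0.7776, 0.0196, 0.0836]
orientation: [[-0.872, -0.192, 0.451], [-0.17, 0.981, 0.088], [-0.459, 0.0, -0.888]]
ft_force: [-0.1, -0.1, 0.8]
width: 1.005
grasp_force: 0.0
```

Run:
```python
from cell import *
import numpy as np
o=get_obs();R=o["orientation"];print(o["tool_pos"],R.T@(np.array([.7974,.0241,.043])-o["tool_pos"])-[0,0,.003])
```

```text
[0.77759577 0.0196069  0.08358871] [0.00061918 0.00059994 0.04237726]
```

servo_tool --steps '[0.0005,0.0005,0.015,0,0,0,0.015,0,0,0,0.012,0,0,0,0,0]'

```text
time_s: 20.92
tool_pos: [0.7951, 0.0241, 0.0425]
orientation: [[-0.874, -0.192, 0.447], [-0.17, 0.981, 0.089], [-0.456, 0.002, -0.89]]
ft_force: [0.4, 0.2, -0.6]
width: 1.0
grasp_force: 0.0
```

servo_tool --steps '[0,0,0,0,0,0,0,0,0,0,0,0,0,0,0,0,0,0,0,0,0,0,0,0,0,0,0,0,0,0,0,0,0,0,0,0,0,0,0,0]' --fingers 0

```text
time_s: 22.18
tool_pos: [0.7956, 0.0239, 0.0445]
orientation: [[-0.873, -0.192, 0.449], [-0.17, 0.981, 0.089], [-0.458, 0.001, -0.889]]
ft_force: [0.3, 0.4, -0.6]
width: 0.17
grasp_force: 30.0
```

servo_tool --steps '[-0.0046,0,-0.0089,0,-0.0092,0,-0.0178,0,-0.0137,0,-0.0267,0,-0.0137,0,-0.0267,0,-0.0137,0,-0.0267,0,-0.0092,0,-0.0178,0,0,0,0,0,0.02,0.0023,-0.0103,0,0.028,0.0032,-0.0144,0,0.028,0.0032,-0.0144,0,0.028,0.0032,-0.0144,0,0.028,0.0032,-0.0144,0,0.02,0.0023,-0.0103,0,0.008,0.001,-0.004,0,0,0,0,0,0,0,0,0]'

```text
time_s: 24.18
tool_pos: [0.6163, 0.0073, 0.1846]
orientation: [[-0.872, -0.192, 0.45], [-0.17, 0.981, 0.088], [-0.458, 0.001, -0.889]]
ft_force: [-0.2, 0.3, -2.8]
width: 0.169
grasp_force: 30.0
```

Run:
```python
from look import *
o=snap("wrist","wrist6");snap("side","side6");snap("top","top6")
print(o["tool_pos"],o["orientation"],o["width"])
R=o["orientation"];print("to go tool (horizontal)",R.T@(np.array([.6160,.0074,o["tool_pos"][2]])-o["tool_pos"]))
for n in("wrist6","side6","top6"):
    try:cover(n,np.array([[.5,-.12,.1],[.75,.15,.2]]))
    except Exception as e: print(n,e)
```

```text
[0.6163 0.0073 0.1846] [[-0.8723 -0.1917  0.4498]
 [-0.1701  0.9815  0.0884]
 [-0.4584  0.0006 -0.8887]] 0.16879545803360171
to go tool (horizontal) [ 0.0002  0.0002 -0.0001]
wrist6 n 26158 N [ 0.0022 -0.0003  1.    ] r 0.06588967247597731 262 top [0.6029 0.0061 0.1542] handle(cover) [0.6029 0.0061 0.1832]
 handle top: n 1874 mean [0.6029 0.005  0.1926] dir [0.9786 0.2012 0.0434] bar centre [0.6029 0.005  0.1826]
side6 n 655 N [ 0.0035 -0.0047  1.    ] r 0.040773524302946694 35 top [ 0.5963 -0.0346  0.1526] handle(cover) [ 0.5964 -0.0348  0.1816]
 handle top: n 40 mean [ 0.618  -0.0039  0.1902] dir [ 0.9029  0.4263 -0.0556] bar centre [ 0.6179 -0.0038  0.1802]
top6 n 890 N [ 0.0024 -0.001   1.    ] r 0.05191313494371988 75 top [0.6435 0.013  0.1544] handle(cover) [0.6435 0.013  0.1834]
 handle top: n 154 mean [0.6264 0.0101 0.1933] dir [ 0.9712  0.2376 -0.018 ] bar centre [0.6264 0.0101 0.1833]
```

View pics/side6.png

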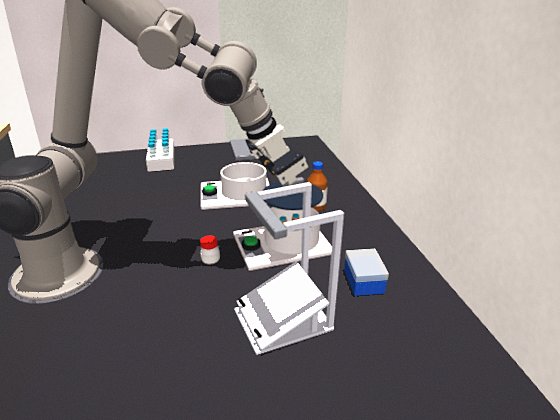

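The side view shows the level cover held over the loaded tub at about (290,200), and the rest is empty. Lowering now.

servo_tool --steps '[0.0069,0,0.0133,0,0.0092,0,0.0178,0,0.0046,0,0.0089,0,0.0023,0,0.0044,0,0,0,0,0,0,0,0,0]'

```text
time_s: 25.08
tool_pos: [0.6158, 0.0073, 0.1352]
orientation: [[-0.872, -0.192, 0.45], [-0.17, 0.981, 0.088], [-0.459, 0.0, -0.888]]
ft_force: [-0.3, -0.7, -3.6]
width: 0.171
grasp_force: 30.0
```

servo_tool --steps '[0.0014,0,0.0027,0,0.0014,0,0.0027,0,0.0009,0,0.0018,0,0.0005,0,0.0009,0,0,0,0,0]'

```text
time_s: 25.7
tool_pos: [0.6153, 0.0073, 0.1253]
orientation: [[-0.873, -0.192, 0.449], [-0.17, 0.981, 0.089], [-0.458, 0.001, -0.889]]
ft_force: [-0.0, -0.1, -2.9]
width: 0.163
grasp_force: 30.0
```

servo_tool --steps '[0.0005,0,0.0014,0,0.0003,0,0.0014,0,0.0003,0,0.0009,0,0,0,0,0]'

```text
time_s: 26.2
tool_pos: [0.6161, 0.0075, 0.1216]
orientation: [[-0.873, -0.192, 0.449], [-0.17, 0.981, 0.089], [-0.458, 0.001, -0.889]]
ft_force: [0.6, -0.1, -3.5]
width: 0.169
grasp_force: 30.0
```

servo_tool --steps '[0.0004,0,0.0007,0,0,0,0,0]'

```text
time_s: 26.45
tool_pos: [0.6163, 0.0075, 0.1215]
orientation: [[-0.872, -0.192, 0.45], [-0.17, 0.981, 0.088], [-0.459, 0.001, -0.888]]
ft_force: [-2.9, -0.1, 3.4]
width: 0.17
grasp_force: 30.0
```

Contact felt and seated. Release and back off along the tool axis.

servo_tool --steps '[0,0,0,0,0,0,0,0,0,0,0,0,0,0,0,0,0,0,0,0,0,0,-0.02,0,0,0,-0.04,0,0,0,-0.05,0,0,0,-0.05,0,0,0,0,0]' --fingers 1

```text
time_s: 27.7
tool_pos: [0.5448, -0.0073, 0.2673]
orientation: [[-0.869, -0.191, 0.456], [-0.17, 0.982, 0.086], [-0.464, -0.003, -0.886]]
ft_force: [1.4, -0.7, -0.1]
width: 1.0
grasp_force: 0.0
```

Run:
```python
from look import *
for n in("wrist","side"):
    o=snap(n,n+"7");cover(n+"7",np.array([[.5,-.12,.08],[.75,.13,.1]]))
print(o["tool_pos"],o["orientation"],o["q"])
```

```text
wrist7 n 10081 N [-0.0005 -0.0002  1.    ] r 0.07849579995032617 353 top [0.6186 0.008  0.0909] handle(cover) [0.6186 0.008  0.1199]
 handle top: n 621 mean [0.614  0.0076 0.1294] dir [0.9816 0.1898 0.0217] bar centre [0.6141 0.0076 0.1194]
side7 n 369 N [-0.0001 -0.0014  1.    ] r 0.046243302904959704 38 top [0.6125 0.0385 0.0898] handle(cover) [0.6125 0.0385 0.1188]
 handle top: n 97 mean [0.6162 0.0038 0.1275] dir [0.9827 0.1839 0.0228] bar centre [0.6162 0.0039 0.1175]
[ 0.5444 -0.007   0.2649] [[-0.8709 -0.1912  0.4527]
 [-0.17    0.9816  0.0874]
 [-0.4611 -0.0009 -0.8874]] [-0.2797  0.1062  1.8214  0.2949  0.8023 -2.2046]
```

View pics/wrist7.png

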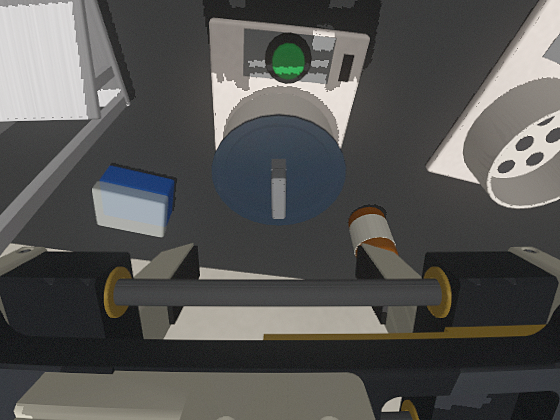

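Run:
```python
from sim import *
np.set_printoptions(precision=4,suppress=True)
from cell import get_obs
o=get_obs();R=o["orientation"];q=o["q"];t0=o["tool_pos"]
print(fk(q,P)[0]-t0)
B=np.array([.503,-.004,.0])
for z in(.15,.1,.075,.066,.06,.055,.05):
    t=B+[-.0016+.004,0,z]
    s=least_squares(lambda x:np.concatenate([fk(x,P)[0]-t,.58*Ro.from_matrix(fk(x,P)[1]@R.T).as_rotvec()]),q,bounds=(lo,hi));q=s.x
    a,Rq=fk(q,P);print(z,"err",a-t,"z axis",Rq[:,2],q.round(2),"tool delta",R.T@(t-t0))
```

```text
[ 0. -0.  0.]
0.15 err [0. 0. 0.] z axis [ 0.45    0.0883 -0.8887] [-0.3   0.19  2.09  0.49  0.48 -2.46] tool delta [0.0851 0.01   0.0834]
0.1 err [0. 0. 0.] z axis [ 0.45    0.0883 -0.8887] [-0.3   0.3   2.15  0.7   0.34 -2.69] tool delta [0.1081 0.01   0.1279]
0.075 err [0. 0. 0.] z axis [ 0.45    0.0883 -0.8887] [-0.3   0.35  2.18  0.88  0.29 -2.88] tool delta [0.1195 0.01   0.1501]
0.066 err [ 0.0004 -0.0012  0.0018] z axis [ 0.448   0.0919 -0.8893] [-0.31  0.37  2.18  0.94  0.28 -2.94] tool delta [0.1237 0.01   0.1581]
0.06 err [ 0.0007 -0.0025  0.0035] z axis [ 0.4462  0.0957 -0.8898] [-0.31  0.38  2.18  0.97  0.28 -2.99] tool delta [0.1264 0.01   0.1634]
0.055 err [ 0.0009 -0.0035  0.0048] z axis [ 0.4449  0.0991 -0.8901] [-0.32  0.39  2.18  1.01  0.28 -3.02] tool delta [0.1287 0.01   0.1679]
0.05 err [ 0.0011 -0.0046  0.0059] z axis [ 0.4439  0.1025 -0.8902] [-0.32  0.4   2.19  1.04  0.28 -3.06] tool delta [0.131  0.01   0.1723]
```

The wrist view shows the cover seated level on the tub at about (278,170), matching the rim centre within 1 mm. The green button is at (288,59). Now I close the fingers and go above the button.

servo_tool --steps '[0.02,0.0025,0,0,0.03,0.0025,0,0,0.03,0.0025,0,0,0.028,0.0025,0,0,0,0,0.02,0,0,0,0.03,0,0,0,0.03,0,0,0,0.03,0,0,0,0.015,0,0,0,0,0,0,0,0,0]' --fingers 0

```text
time_s: 29.18
tool_pos: [0.5037, -0.004, 0.102]
orientation: [[-0.873, -0.192, 0.448], [-0.17, 0.981, 0.089], [-0.457, 0.001, -0.89]]
ft_force: [0.2, 0.1, -0.6]
width: 0.008
grasp_force: 0.0
```

servo_tool --steps '[0.0042,0,0.011,0,0.0042,0,0.011,0,0.0042,0,0.011,0,0,0,0,0]'

```text
time_s: 29.68
tool_pos: [0.5081, -0.0045, 0.0692]
orientation: [[-0.873, -0.193, 0.447], [-0.17, 0.981, 0.092], [-0.456, 0.004, -0.89]]
ft_force: [1.1, 0.1, 0.1]
width: 0.005
grasp_force: 0.0
```

Press.

servo_tool --steps '[0.0018,0,0.0036,0,0.0018,0,0.0036,0,0.0018,0,0.0036,0,0.0018,0,0.0036,0,0,0,0,0]'

```text
time_s: 30.3
tool_pos: [0.5092, -0.0076, 0.0578]
orientation: [[-0.875, -0.198, 0.442], [-0.17, 0.98, 0.102], [-0.453, 0.014, -0.891]]
ft_force: [-0.1, 0.4, -0.1]
width: 0.005
grasp_force: 0.0
```

servo_tool --steps '[0.0018,0.001,0.0036,0,0.0018,0.001,0.0036,0,0,0,0,0]'

```text
time_s: 30.68
tool_pos: [0.5094, -0.0074, 0.0525]
orientation: [[-0.876, -0.201, 0.439], [-0.17, 0.98, 0.107], [-0.452, 0.019, -0.892]]
ft_force: [-0.6, -0.2, 0.2]
width: 0.003
grasp_force: 0.0
```

servo_tool --steps '[0.0018,0.0005,0.0036,0,0.0009,0.0005,0.0018,0,0,0,0,0]'

```text
time_s: 31.05
tool_pos: [0.5095, -0.0076, 0.0483]
orientation: [[-0.876, -0.202, 0.438], [-0.171, 0.979, 0.111], [-0.451, 0.023, -0.892]]
ft_force: [-0.5, -0.5, 0.7]
width: 0.004
grasp_force: 0.0
```

Run:
```python
from look import *
o=snap("side","side8");print(o["q"],o["ft_force"],o["wrist_torque"])
a=cv2.imread("pics/side8.png")[170:290,200:340];cv2.imwrite("pics/crop8.png",cv2.resize(a,None,fx=5,fy=5,interpolation=cv2.INTER_CUBIC))
```

```text
[-0.3245  0.4233  2.1778  1.0717  0.283  -3.0974] [-0.5303 -0.4617  0.6538] [-0.0201  0.2959  0.024 ]
```

View pics/crop8.png

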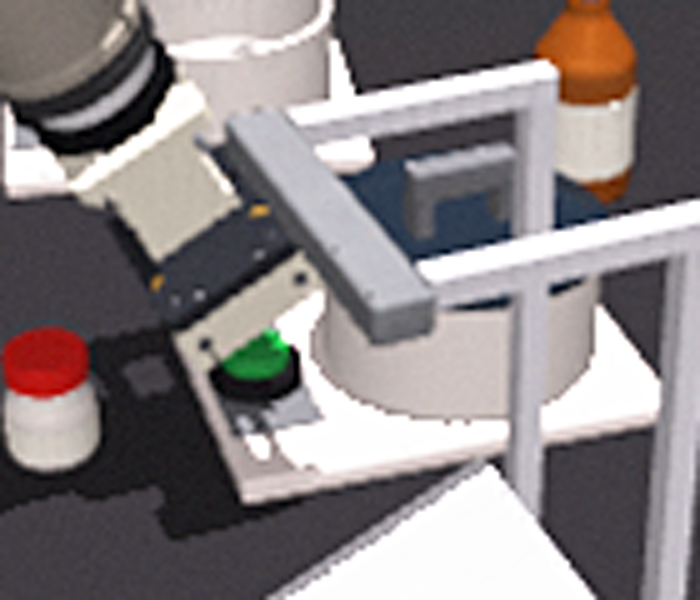

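The crop shows the closed fingertips right at the green button (265,355 in the crop), and the cover still flat on the tub. Contact is only just starting, so I press further with a small twist for joint-6 margin.

servo_tool --steps '[0,0,0,10,0.0018,0.001,0.0036,0,0.0009,0.0005,0.0018,0,0,0,0,0]'

```text
time_s: 31.6
tool_pos: [0.5097, -0.007, 0.0442]
orientation: [[-0.898, -0.051, 0.436], [-0.0, 0.993, 0.116], [-0.439, 0.104, -0.892]]
ft_force: [-0.4, -0.2, 1.2]
width: 0.005
grasp_force: 0.0
```

Run:
```python
from look import *
o=snap("side","side9");snap("wrist","wrist9")
for n in("side0","side8","side9","wrist9"):
    p,d,K,k1,T=load(n);W=cloud(p,d,K,k1,T);h,s,v=cv2.split(cv2.cvtColor(p,cv2.COLOR_RGB2HSV))
    near=np.hypot(W[...,0]-.503,W[...,1]+.006)<.05
    g=(h>45)&(h<80)&(s>100)&near;G=W[g];print(n,g.sum(),"green z pct",np.nanpercentile(G[:,2],[50,80,95,99]),"x",np.percentile(G[:,0],[2,98]),"y",np.percentile(G[:,1],[2,98]))
    f=near&~g&(W[...,2]>.042)&(W[...,2]<.09)
    F=W[f];print("  finger pts",len(F),F.min(0) if len(F) else "")
    if len(F): 
        lw=F[F[:,2]<F[:,2].min()+.006];print("  lowest",lw.mean(0),len(lw))
c=np.load("wrist9.npz");t=c["t"];R=c["R"];T=c["T"];K=c["K"]
for z in(.0,.022):
  for x in(-.0095,0,.0095):
    w=t+R@np.array([x,0,z]);cc=np.linalg.inv(T)@np.r_[w,1];print(z,x,"w",w,"px",(K@cc[:3]/cc[2])[:2])
im=cv2.imread("pics/wrist9.png");sd=cv2.resize(cv2.imread("pics/side9.png")[200:270,210:300],None,fx=4,fy=4,interpolation=cv2.INTER_CUBIC)
out=np.zeros((420,920,3),np.uint8);out[:,:560]=im;out[:280,560:]=sd;cv2.imwrite("pics/c9.png",cv2.resize(out,(800,365)))
```

```text
side0 120 green z pct [0.0346 0.0362 0.0375 0.0383] x [0.4862 0.5191] y [-0.0229  0.0099]
  finger pts 33 [ 0.5442 -0.0219  0.0429]
  lowest [ 0.5471 -0.0107  0.0454] 9
side8 93 green z pct [0.0337 0.036  0.0371 0.0379] x [0.4871 0.5192] y [-0.0241  0.0054]
  finger pts 32 [ 0.5438 -0.0224  0.0422]
  lowest [ 0.5473 -0.0096  0.0451] 9
side9 77 green z pct [0.0332 0.036  0.0368 0.0384] x [0.4882 0.5194] y [-0.024  -0.0051]
  finger pts 33 [ 0.5442 -0.0231  0.0429]
  lowest [ 0.5468 -0.0089  0.0452] 10
wrist9 1798 green z pct [0.0366 0.0372 0.0377 0.038 ] x [0.4871 0.5084] y [-0.02    0.0114]
  finger pts 861 [ 0.4826 -0.0244  0.0421]
  lowest [ 0.4978 -0.0084  0.0458] 113
0.0 -0.0095 w [ 0.5182 -0.007   0.0485] px [276.7945 272.3077]
0.0 0 w [ 0.5097 -0.007   0.0443] px [276.7886 257.7029]
0.0 0.0095 w [ 0.5012 -0.007   0.0401] px [276.7826 242.6562]
0.022 -0.0095 w [ 0.5278 -0.0044  0.0288] px [276.8287 256.9202]
0.022 0 w [ 0.5193 -0.0044  0.0247] px [276.8239 243.6843]
0.022 0.0095 w [ 0.5108 -0.0044  0.0205] px [276.819  230.0916]
```

View pics/c9.png

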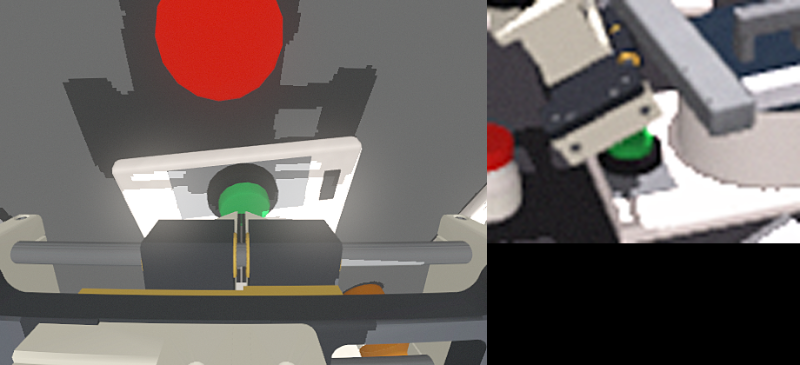

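The picture shows the closed fingertips past the button's far edge (241,225) with the green top still up. Lift, shift 14 mm towards the robot, and press again.

servo_tool --steps '[-0.0065,0.0015,-0.0135,0,-0.0065,0.0015,-0.0135,0,0.0063,0.0003,-0.003,0,0.0063,0.0003,-0.003,0,0,0,0,0]'

```text
time_s: 32.33
tool_pos: [0.4944, -0.007, 0.0737]
orientation: [[-0.899, -0.049, 0.435], [0.002, 0.993, 0.116], [-0.438, 0.106, -0.893]]
ft_force: [0.8, -0.9, -0.2]
width: 0.005
grasp_force: 0.0
```

Run:
```python
from look import *
from sim import *
o=snap("wrist","wrist10");R=o["orientation"];t=o["tool_pos"];print(t,o["q"],R,"tip",t+R@[0,0,.022],o["ft_force"])
cover("side9",np.array([[.5,-.12,.08],[.75,.13,.1]]))
q=o["q"]
for i in range(16):
    a,Rq=fk(q,P);q=solve(q,a+[0,0,-.003],Rq,.58);a,Rq=fk(q,P);
    if i%3==0:print(i,a,"tip",a+Rq@[0,0,.022],q.round(3))
```

```text
[ 0.4944 -0.007   0.0737] [-0.3399  0.3453  2.191   0.8984  0.3316 -2.7547] [[-0.8991 -0.0489  0.435 ]
 [ 0.0022  0.9932  0.1163]
 [-0.4377  0.1056 -0.8929]] tip [ 0.504  -0.0044  0.054 ] [ 0.7757 -0.9396 -0.1851]
side9 n 368 N [ 0.0032 -0.0017  1.    ] r 0.046231553800897184 37 top [0.6126 0.0384 0.0898] handle(cover) [0.6127 0.0384 0.1188]
 handle top: n 98 mean [0.6166 0.0041 0.1275] dir [0.9789 0.2038 0.0118] bar centre [0.6165 0.0041 0.1175]
0 [ 0.4944 -0.007   0.0707] tip [ 0.5039 -0.0044  0.051 ] [-0.34   0.352  2.194  0.922  0.325 -2.779]
3 [ 0.4944 -0.007   0.0617] tip [ 0.5039 -0.0044  0.042 ] [-0.34   0.374  2.202  0.997  0.308 -2.858]
6 [ 0.4944 -0.007   0.0527] tip [ 0.5039 -0.0044  0.033 ] [-0.34   0.396  2.21   1.08   0.293 -2.945]
9 [ 0.4944 -0.007   0.0437] tip [ 0.5039 -0.0044  0.024 ] [-0.34   0.419  2.217  1.172  0.28  -3.041]
12 [ 0.4948 -0.0084  0.0366] tip [ 0.5043 -0.0057  0.0169] [-0.346  0.439  2.219  1.232  0.28  -3.11 ]
15 [ 0.4967 -0.009   0.0317] tip [ 0.5061 -0.0063  0.012 ] [-0.346  0.453  2.211  1.231  0.28  -3.11 ]
```

servo_tool --steps '[0.0031,-0.0007,0.0063,0,0.0031,-0.0007,0.0063,0,0.0013,-0.0003,0.0027,0,0.0013,-0.0003,0.0027,0,0,0,0,0]'

```text
time_s: 33.0
tool_pos: [0.4955, -0.0071, 0.054]
orientation: [[-0.899, -0.049, 0.436], [0.002, 0.993, 0.116], [-0.439, 0.105, -0.892]]
ft_force: [0.4, -0.9, -0.2]
width: 0.008
grasp_force: 0.0
```

servo_tool --steps '[0.0013,-0.0003,0.0027,0,0.0009,-0.0002,0.0018,0,0,0,0,0]'

```text
time_s: 33.38
tool_pos: [0.4955, -0.007, 0.0491]
orientation: [[-0.898, -0.049, 0.436], [0.002, 0.993, 0.116], [-0.439, 0.105, -0.892]]
ft_force: [-0.2, -0.3, 0.1]
width: 0.005
grasp_force: 0.0
```

Run:
```python
from look import *
o=snap("wrist","wrist11")
p,d,K,k1,T=load("wrist11");W=cloud(p,d,K,k1,T);h,s,v=cv2.split(cv2.cvtColor(p,cv2.COLOR_RGB2HSV))
g=(h>45)&(h<80)&(s>100)&(np.abs(W[...,2]-.035)<.02);ys,xs=np.where(g);print("green",g.sum(),"cols",xs.min(),xs.max(),"rows",ys.min(),ys.max(),"z",np.percentile(W[g][:,2],[10,50,90]),"x",np.percentile(W[g][:,0],[1,99]),"y",np.percentile(W[g][:,1],[1,99]))
for r in range(205,285,5):
    print(r,[(c,tuple(p[r,c]),(W[r,c]*1000).round(0).tolist()) for c in (265,277,289)])
```

```text
green 1084 cols 251 306 rows 222 250 z [0.029  0.0356 0.0373] x [0.4866 0.5029] y [-0.0208  0.0121]
205 [(265, (np.uint8(69), np.uint8(68), np.uint8(66)), [481.0, -12.0, 19.0]), (277, (np.uint8(73), np.uint8(74), np.uint8(69)), [479.0, -5.0, 20.0]), (289, (np.uint8(71), np.uint8(70), np.uint8(65)), [479.0, 3.0, 21.0])]
210 [(265, (np.uint8(73), np.uint8(72), np.uint8(69)), [481.0, -12.0, 23.0]), (277, (np.uint8(75), np.uint8(75), np.uint8(72)), [480.0, -5.0, 25.0]), (289, (np.uint8(77), np.uint8(74), np.uint8(73)), [480.0, 2.0, 25.0])]
215 [(265, (np.uint8(74), np.uint8(75), np.uint8(74)), [482.0, -13.0, 26.0]), (277, (np.uint8(72), np.uint8(73), np.uint8(71)), [482.0, -5.0, 27.0]), (289, (np.uint8(80), np.uint8(78), np.uint8(77)), [483.0, 2.0, 26.0])]
220 [(265, (np.uint8(74), np.uint8(72), np.uint8(71)), [485.0, -13.0, 27.0]), (277, (np.uint8(73), np.uint8(70), np.uint8(68)), [486.0, -5.0, 27.0]), (289, (np.uint8(76), np.uint8(75), np.uint8(75)), [486.0, 3.0, 27.0])]
225 [(265, (np.uint8(72), np.uint8(141), np.uint8(87)), [490.0, -12.0, 27.0]), (277, (np.uint8(71), np.uint8(162), n
[... 1901 characters left out ...]
-13.0, 108.0])]
270 [(265, (np.uint8(64), np.uint8(67), np.uint8(67)), [426.0, -20.0, 110.0]), (277, (np.uint8(111), np.uint8(107), np.uint8(104)), [473.0, -11.0, 75.0]), (289, (np.uint8(68), np.uint8(71), np.uint8(70)), [425.0, -14.0, 111.0])]
275 [(265, (np.uint8(64), np.uint8(68), np.uint8(67)), [426.0, -20.0, 112.0]), (277, (np.uint8(112), np.uint8(109), np.uint8(105)), [470.0, -11.0, 80.0]), (289, (np.uint8(66), np.uint8(69), np.uint8(68)), [424.0, -14.0, 114.0])]
280 [(265, (np.uint8(76), np.uint8(79), np.uint8(80)), [423.0, -21.0, 115.0]), (277, (np.uint8(87), np.uint8(87), np.uint8(88)), [433.0, -16.0, 109.0]), (289, (np.uint8(78), np.uint8(80), np.uint8(81)), [423.0, -14.0, 116.0])]
```

Run:
```python
from look import *
from sim import *
o=get_obs();q0=o["q"];c=np.array([.011,0,-.002])
for dx,dy,tw in((.012,.004,10),(.012,.004,-5),(.016,.004,10)):
    q=q0.copy();R=o["orientation"]
    for k in range(4):
        a,Rq=fk(q,P);q=solve(q,a+[dx/4,dy/4,.002],Rq@Z(np.radians(tw/4)),.58)
    print(dx,tw)
    for i in range(12):
        a,Rq=fk(q,P);q=solve(q,a+[0,0,-.003],Rq,.58);a,Rq=fk(q,P)
        if i>5:print(i,a,"corner",a+Rq@c,Rq[:,2],q.round(2))
```

```text
0.012 10
6 [ 0.5079 -0.0049  0.0381] corner [ 0.4971 -0.0032  0.0353] [ 0.4345  0.1215 -0.8924] [-0.33  0.45  2.19  1.17  0.28 -2.85]
7 [ 0.5079 -0.0054  0.0356] corner [ 0.4972 -0.0037  0.0328] [ 0.4341  0.1232 -0.8924] [-0.33  0.45  2.19  1.19  0.28 -2.88]
8 [ 0.508  -0.0059  0.033 ] corner [ 0.4973 -0.0042  0.0303] [ 0.4337  0.1248 -0.8924] [-0.33  0.46  2.19  1.22  0.28 -2.9 ]
9 [ 0.508  -0.0064  0.0304] corner [ 0.4973 -0.0047  0.0277] [ 0.4334  0.1264 -0.8923] [-0.33  0.47  2.19  1.24  0.28 -2.93]
10 [ 0.5081 -0.0068  0.0278] corner [ 0.4974 -0.0051  0.0251] [ 0.4332  0.1279 -0.8922] [-0.34  0.47  2.19  1.26  0.28 -2.96]
11 [ 0.5081 -0.0072  0.0251] corner [ 0.4974 -0.0056  0.0224] [ 0.433   0.1293 -0.8921] [-0.34  0.48  2.19  1.29  0.28 -2.99]
0.012 -5
6 [ 0.5079 -0.0048  0.0382] corner [ 0.4973 -0.006   0.0351] [ 0.4343  0.1214 -0.8926] [-0.33  0.45  2.19  1.17  0.28 -3.11]
7 [ 0.5086 -0.005   0.0366] corner [ 0.4979 -0.0062  0.0335] [ 0.4323  0.1221 -0.8934] [-0.33  0.45  2.18  1.17  0.28 -3.11]
8 [ 0.5092 -0.0052  0.0349] corner [ 0.4985 -0.0064  0.0318] [ 0.4303  0.1227 -0
[... 482 characters left out ...]
  0.0352] [ 0.4346  0.1211 -0.8925] [-0.32  0.45  2.18  1.15  0.28 -2.83]
7 [ 0.512  -0.0052  0.0355] corner [ 0.5013 -0.0036  0.0328] [ 0.4341  0.1228 -0.8925] [-0.32  0.46  2.18  1.17  0.28 -2.85]
8 [ 0.512  -0.0058  0.033 ] corner [ 0.5013 -0.0041  0.0302] [ 0.4337  0.1244 -0.8924] [-0.33  0.46  2.18  1.2   0.28 -2.88]
9 [ 0.5121 -0.0062  0.0304] corner [ 0.5014 -0.0046  0.0277] [ 0.4333  0.126  -0.8924] [-0.33  0.47  2.18  1.22  0.28 -2.91]
10 [ 0.5122 -0.0067  0.0278] corner [ 0.5014 -0.005   0.0251] [ 0.433   0.1276 -0.8923] [-0.33  0.48  2.18  1.24  0.28 -2.93]
11 [ 0.5122 -0.0071  0.0251] corner [ 0.5015 -0.0055  0.0224] [ 0.4327  0.129  -0.8922] [-0.33  0.49  2.18  1.27  0.28 -2.96]
```

servo_tool --steps '[-0.0063,0.0014,0.001,5,-0.0063,0.0014,0.001,5,0,0,0,0]'

```text
time_s: 33.8
tool_pos: [0.5082, -0.0047, 0.0535]
orientation: [[-0.893, 0.106, 0.437], [0.173, 0.978, 0.116], [-0.415, 0.179, -0.892]]
ft_force: [-0.6, 0.8, -0.4]
width: 0.005
grasp_force: 0.0
```

servo_tool --steps '[0.0018,-0.0008,0.0036,0,0.0018,-0.0008,0.0036,0,0.0009,-0.0004,0.0018,0,0,0,0,0]'

```text
time_s: 34.3
tool_pos: [0.5074, -0.0055, 0.0437]
orientation: [[-0.894, 0.106, 0.435], [0.173, 0.978, 0.118], [-0.413, 0.181, -0.892]]
ft_force: [0.7, -0.0, 0.2]
width: 0.006
grasp_force: 0.0
```

servo_tool --steps '[0.0012,-0.0005,0.0027,0,0.0012,-0.0005,0.0027,0,0,0,0,0]'

```text
time_s: 34.67
tool_pos: [0.5079, -0.0065, 0.0389]
orientation: [[-0.894, 0.105, 0.435], [0.174, 0.977, 0.122], [-0.412, 0.184, -0.892]]
ft_force: [1.4, 0.4, -0.1]
width: 0.005
grasp_force: 0.3
```

servo_tool --steps '[0.0012,-0.0002,0.0027,0,0,0,0,0]'

```text
time_s: 34.92
tool_pos: [0.508, -0.0066, 0.0367]
orientation: [[-0.895, 0.104, 0.434], [0.174, 0.977, 0.124], [-0.411, 0.186, -0.892]]
ft_force: [-0.6, 1.0, 2.0]
width: 0.003
grasp_force: 1.2
```

Contact with the spring. Continue down.

servo_tool --steps '[0.0012,0.0002,0.0027,0,0.0009,0,0.0018,0,0,0,0,0]'

```text
time_s: 35.3
tool_pos: [0.5082, -0.0066, 0.0328]
orientation: [[-0.895, 0.103, 0.433], [0.174, 0.977, 0.127], [-0.41, 0.189, -0.892]]
ft_force: [-1.5, 0.3, 4.6]
width: 0.007
grasp_force: 2.2
```

servo_tool --steps '[0.0008,0,0.0018,0,0,0,0,0]'

```text
time_s: 35.55
tool_pos: [0.5084, -0.0065, 0.0317]
orientation: [[-0.895, 0.102, 0.434], [0.174, 0.976, 0.128], [-0.41, 0.19, -0.892]]
ft_force: [-5.4, 0.4, 11.4]
width: 0.006
grasp_force: 5.4
```

servo_tool --steps '[0.0008,0,0.0018,0,0,0,0,0,0,0,0,0]'

```text
time_s: 35.92
tool_pos: [0.5086, -0.0065, 0.031]
orientation: [[-0.895, 0.101, 0.435], [0.173, 0.976, 0.129], [-0.412, 0.191, -0.891]]
ft_force: [-12.1, -1.0, 23.9]
width: 0.006
grasp_force: 11.9
```

Fully bottomed. Retreat straight up.

servo_tool --steps '[-0.004,0.002,-0.009,0,-0.008,0.004,-0.018,0,-0.012,0.006,-0.027,0,0,0,-0.05,0,0,0,-0.05,0,0,0,-0.05,0,0,0,0,0,0,0,0,0]'

```text
time_s: 36.92
tool_pos: [0.4427, -0.0253, 0.2233]
orientation: [[-0.896, 0.102, 0.433], [0.174, 0.976, 0.129], [-0.409, 0.191, -0.892]]
ft_force: [0.0, 0.2, 0.0]
width: 0.005
grasp_force: 0.0
```

Run:
```python
from look import *
o=snap("wrist","wrist12");snap("top","top12");print(o["tool_pos"],o["ft_force"])
for n in("wrist12","top12"):
    try:cover(n,np.array([[.5,-.12,.08],[.75,.13,.1]]))
    except Exception as e:print(e)
    p,d,K,k1,T=load(n);W=cloud(p,d,K,k1,T);h,s,v=cv2.split(cv2.cvtColor(p,cv2.COLOR_RGB2HSV))
    g=(h>45)&(h<80)&(s>100)&(np.hypot(W[...,0]-.503,W[...,1]+.004)<.03);print("button z",g.sum(),np.nanmedian(W[g][:,2]) if g.any() else 0)
```

```text
[ 0.4427 -0.0253  0.2233] [0.0362 0.2437 0.0159]
index 0 is out of bounds for axis 0 with size 0
button z 652 0.036724668000340605
top12 n 3433 N [-0.0004 -0.0025  1.    ] r 0.07699272274296946 200 top [0.6169 0.0079 0.0916] handle(cover) [0.6168 0.0079 0.1206]
 handle top: n 211 mean [0.6164 0.0088 0.1303] dir [0.9816 0.1907 0.0102] bar centre [0.6165 0.0089 0.1203]
button z 195 0.03695811733016796cov.py:19: RuntimeWarning: Mean of empty slice.
  H=W[hm];L=np.linalg.svd(H-H.mean(0),full_matrices=0)[2][0]
  ret = um.true_divide(
```

The cover is seated and level, the button is back up, and the arm is clear. Handing in.

```bash
python3 -c "
from cell import *
print(job_done())"
```

```text
the job is handed in; nothing more can be done
None
```

I set the cover on the loaded station's tub (last measured level and about 1 mm from the tub's centre), let go of it, then pressed that station's start button to its stop and handed the job in; the hand-in gave no verdict.

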